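# Fetch the socket block from behind the containers

## Robot

A 6-joint arm with a two-finger parallel gripper is mounted at the origin on the work surface. World frame = base frame: x ahead of the robot, y to its left, z up, the work surface at z = 0. Lengths are in m, angles in degrees, forces in N, time in s.
With the tool pointing down it reaches from about 0.375 to 0.9 m from the base axis. Payload 3.1 kg.
Tool frame: the origin (TCP) lies midway between the tips of the shut fingers; the grasp point (between the pads) lies 19 mm behind it (bot.hold_point_z is the distance from the TCP to the grasp point, in m); z points along the fingers, y is the line along which they close (so a half turn about z gives the same grasp; the last joint's range is limited). The gripper opens to 87 mm and grips with 3 to 60 N. Pads are 19 mm wide; open, the fingers measure 117 mm over their backs; the gripper's body (75 mm by 190 mm) begins 51 mm behind the grasp point.
Start: joints at [-85.571, 30.224, 82.088, -0, 67.689, -10.227], TCP at [0.158, -0.605, 0.193] pointing down, gripper open.
Joint ranges: [-176.69, 176.69], [-43.24, 126.21], [12.49, 139.97], [-82, 262], [0, 151.66], [-163.58, 163.58]. Speed limits (degrees/s): [159.86, 159.86, 180, 180, 180, 180].

## Interface

Orientations are given as a 3x3 rotation matrix whose columns are the frame's x, y, z axes.
In Python, from rig import read_state, optics, order, bot gives the robot as it stands.
- The arm moves only by the tool drive_tool, never from a script. Its argument "steps" is a list of rows, each a list of 7 numbers: the finger opening in mm, from 0 to 87, then the shift along the tool's x, y, z normalised to -1 to 1, where 1 is 0.12 m, then the turn, a rotation vector about the tool's x, y, z normalised to -1 to 1, where 1 is 1.5 rad. In form: [[jaw, tx, ty, tz, ax, ay, az], ...]. A call has 1 to 8 rows; each row is the pose to reach, as a shift and turn from the pose commanded when the call began, along the tool's axes at that moment; what a row does not reach only later rows make up. A row lasts 1/10 s, in which the tool goes at most 50 mm and 8.59 degrees, less where a joint would pass 70% of its speed; a pose out of reach is approached as far as the arm can. A call with a number of a shift or a turn outside -1 to 1 is refused whole. A call with a gripper value outside its range is refused whole. The fingers move at their own pace and stop on an object; the grip force is fixed at half the most. Time passes only in rows, so rows that repeat a pose let the fingers close. It gives the time, the measured TCP pose, the force, the opening and the grip force at its end, in the units of the state.
- read_state(): the state, without advancing time (a new reading comes with each control period).
- optics.capture(name): name is "scene" or "side" or "wrist"; returns a dict with "color" (480x640x3 uint8, blue, green, red), "range_z" (480x640 float32, m along the optical axis (not along the pixel's ray), 0 where there is no reading), "fx", "fy", "cx", "cy" (pixels), "rvec" (rotation vector, rad) and "tvec" (3), from world to camera coordinates, as OpenCV has them. Camera axes: x right, y down, z forward; pixel columns grow to the right and rows downward; lengths in m; the calibration is good to about 2 mm. A picture is of the moment at which its call begins.
- order.hand_in(): hands the job in; it is judged then, once.
The state is a dict: "time_s": time; "joint_positions": joint angles; "qvel": joint speeds; "tau": joint torques, N m; "position": TCP position; "tcp_rot": TCP orientation; "force": force on the tool from outside, world axes, zero at the start; "moment": the same for the moment, N m; "opening": opening from 0.0 (shut) to 1.0 (fully open); "grasp_force": force on a finger pad.
Only numpy, scipy, OpenCV 4.12 (cv2) and the standard library are available. Lean on these libraries where they do the work, as an engineer would, in place of code of your own. Each camera call takes 0.05 s, during which the arm holds its last target. There are 200 camera calls.

## Task

Clear the three containers (spray can, screw-top jar, tall carton) out of the plywood bay and stand them upright on the black rubber mat, before you move the white socket block behind them. Then lay the socket block flat on the middle of the pale cardboard sheet, lengthwise along it. Only after that, stand each container back upright in the bay at the very place where it stood at the start, and leave the bystanding tools and tape alone; no container may be knocked over.

Things in the scene. Friction and masses are not known exactly. Their poses are not given: they have to be found in the camera images.
- can: Spray can, bare aluminium with a grey band and a white cap. Upright cylinder 52 mm in diameter up to 104 mm, then a shoulder, then a cap 33 mm in diameter; 128 mm high overall. Loose, about 0.25 kg. Origin: centre of its underside, z up. Stands in the bay at the start, in the front row.
- jar: Screw-top jar, grey plastic, 50 mm in diameter, with a black lid 55 mm in diameter from 78 mm up to the top; 100 mm high overall. Loose, about 0.3 kg. Origin: centre of its underside, z up. Stands in the bay at the start, in the front row.
- carton: Tall closed carton, plain brown cardboard with a pale strip of tape on top (along its own y), 48 x 48 mm, 112 mm high. Loose, about 0.14 kg. Origin: centre of its underside, z up; at the start its sides are within 0.1 rad of square to the bay. Stands in the bay at the start, in the front row.
- strip: Three-way socket block (power strip without its cord), white plastic with three grey round sockets on top. 150 mm long (its y), 48 mm wide (its x), 36 mm high. Loose, about 0.22 kg. Origin: centre of its underside. Lies flat in the bay, along the bay's y, close behind the three containers (gap 3 to 10 mm), about 30 mm clear of the back wall.
- bay: Plywood bay, fixed, 170 mm deep (x), 236 mm wide (y). Origin: centre of its underside; x points away from the robot to the back wall (yaw within 0.12 rad). Floor 10 mm above the table; back wall top at 60 mm, inner face at x = +75 mm; side walls 8 mm thick, top at 40 mm; open to the robot. The containers stand at about x = -45, y = -72, 0, +72 mm in its frame, in any order.
- mat: Side area: black rubber mat, fixed, 170 mm (its x) by 200 mm (its y), 4 mm thick. Origin: centre of its underside. The three containers are stood on it for the time being, anywhere on it.
- card: Pale beige cardboard sheet, fixed to the table, 200 mm long (its y) by 90 mm wide (its x), 4 mm thick. Origin: centre of its underside. The socket block is to lie on it.
- screwdriver: Bystander: screwdriver with a green handle lying on the bench beyond the work. Origin near its middle. Leave alone.
- tape: Bystander: roll of black tape, 90 mm outside diameter, 19 mm high, lying flat beyond the work. Origin: centre of its underside. Leave alone.
- pliers: Bystander: pliers with green handles, about 175 mm long, 16 mm high, lying beyond the work. Origin: at the pivot, on the underside. Leave alone.

How it is judged (in metres and radians):
On the way, in this order (a step that is already met when the one before it is completed fails the run):
1. the three containers stand upright and released on the rubber mat, the socket block still in its place in the bay (x of can in the frame of mat between -0.085 and 0.085 m and y of can in the frame of mat between -0.1 and 0.1 m and height (world z) of each of can, jar, carton below 0.012 m and angle between each of can, jar, carton's own z axis and vertical below 0.12 rad and x of jar in the frame of mat between -0.085 and 0.085 m and y of jar in the frame of mat between -0.1 and 0.1 m and x of carton in the frame of mat between -0.085 and 0.085 m and y of carton in the frame of mat between -0.1 and 0.1 m and linear speed of each of can, jar, carton below 0.02 m/s and angular speed of each of can, jar, carton below 0.2 rad/s and contact force between the fingers and can below 0.3 N and contact force between the fingers and jar below 0.3 N and contact force between the fingers and carton below 0.3 N and distance of strip from where it was at the start of the episode below 0.03 m), for 0.2 s.
2. the socket block lies released on the middle of the cardboard sheet, along it, the containers still on the mat (horizontal distance between strip and card below 0.015 m and angle between the y axis of strip and the y axis of card, either way round below 0.2 rad and height (world z) of strip below 0.01 m and angle between strip's own z axis and vertical below 0.1 rad and linear speed of strip below 0.02 m/s and angular speed of strip below 0.2 rad/s and contact force between the fingers and strip below 0.3 N and x of can in the frame of mat between -0.085 and 0.085 m and y of can in the frame of mat between -0.1 and 0.1 m and height (world z) of each of can, jar, carton below 0.012 m and angle between each of can, jar, carton's own z axis and vertical below 0.12 rad and x of jar in the frame of mat between -0.085 and 0.085 m and y of jar in the frame of mat between -0.1 and 0.1 m and x of carton in the frame of mat between -0.085 and 0.085 m and y of carton in the frame of mat between -0.1 and 0.1 m), for 0.2 s.
At the end, for the whole second after the job is handed in: The socket block lies flat on the cardboard sheet, its centre within 15 mm of the sheet's centre and its length within 0.2 rad of the sheet's; the can, the jar and the carton each stand upright (within 0.12 rad) within 15 mm of where each stood at the start; all released and at rest (horizontal distance between strip and card below 0.015 m and angle between the y axis of strip and the y axis of card, either way round below 0.2 rad and height (world z) of strip below 0.01 m and angle between strip's own z axis and vertical below 0.1 rad and linear speed of each of strip, can, jar, carton below 0.02 m/s and angular speed of each of strip, can, jar, carton below 0.2 rad/s and contact force between the fingers and strip below 0.3 N and distance of each of can, jar, carton from where it was at the start of the episode below 0.015 m and angle between each of can, jar, carton's own z axis and vertical below 0.12 rad and contact force between the fingers and can below 0.3 N and contact force between the fingers and jar below 0.3 N and contact force between the fingers and carton below 0.3 N); the robot touches nothing.
It fails at once if a container is knocked over or the carton, can or jar tilts by more than 0.6 rad (angle between any of can, jar, carton's own z axis and vertical above 0.6 rad).
It fails at once if a bystander (screwdriver, tape, pliers) is moved by more than 30 mm (distance of any of screwdriver, tape, pliers from where it was at the start of the episode above 0.03 m).
It also fails if it takes over 141 s, if anything falls off the work surface, if the arm or the gripper's body presses on something with over 40 N, if the wrist force passes 120 N, or if a joint passes its speed limit or range.

## Working session

There is one attempt and no reset: what is moved stays moved. The work goes in short steps, Python scripts to look and compute and a tool call to move; the robot and the scene stay as the last step left them, time stands still between calls to the robot, and variables do not carry over. Pictures are saved under pics/ and viewed, at most 14 in all, crops included, and the job is handed in when it is done.

Besides the shell and the picture viewer there is one more tool, called as a command line: name --pt "numbers of a row" for each row, then --argument value for the rest. drive_tool: Moves the arm, as the interface text tells. Scaled input: -1 to 1 covers 0.12 m each way for a shift and 1.5 rad each way for a turn. Its arguments: {"type":"object","properties":{"steps":{"type":"array"}},"required":["steps"]}

```bash
mkdir -p pics; ls; cat > h.py <<'E'
import numpy as np, cv2
from rig import read_state, optics, order, bot
def cloud(c):
    v,u=np.mgrid[0:480,0:640]; z=c["range_z"]
    P=np.stack([(u-c["cx"])/c["fx"]*z,(v-c["cy"])/c["fy"]*z,z],-1)
    R=cv2.Rodrigues(np.array(c["rvec"],float))[0]; t=np.array(c["tvec"],float).ravel()
    W=(P-t)@R; W[z<=0]=np.nan
    return W
E
python3 - <<'E'
from h import *
for n in("scene","side"):
    c=optics.capture(n); cv2.imwrite(f"pics/{n}0.png",c["color"]); np.savez(f"{n}0.npz",W=cloud(c),**{k:c[k] for k in c})
    R=cv2.Rodrigues(np.array(c["rvec"],float))[0]; print(n,-R.T@np.ravel(c["tvec"]),c["fx"])
print(read_state())
E
```

```text
pics
scene [ 1.33975916 -0.43302605  0.60455317] 472.7204292332018
side [ 0.50757847 -0.79891308  0.58138203] 453.9833076313758
{'time_s': 0.1, 'joint_positions': array([-8.55690493e+01,  3.02744931e+01,  8.21518361e+01, -6.05035411e-04,
        6.76887640e+01, -1.02271179e+01]), 'qvel': array([ 0.11613877, -0.17046593, -0.18420248, -0.04126263, -0.08529271,
        0.03650744]), 'tau': array([-2.19989870e-04, -4.40983593e+01, -1.77150106e+01,  6.35708473e-02,
        5.34172053e-02, -3.79485004e-05]), 'position': array([ 0.15812512, -0.60389878,  0.1918449 ]), 'tcp_rot': array([[ 9.67452216e-01,  2.53053715e-01, -1.64931640e-04],
       [ 2.53053531e-01, -9.67450207e-01,  2.00199533e-03],
       [ 3.47049208e-04, -1.97857136e-03, -9.99997982e-01]]), 'force': array([-0.0163596 ,  0.62115944, -0.55847771]), 'moment': array([-0.0252948 , -0.01221081, -0.0086136 ]), 'grasp_force': 0.0, 'opening': 1.0016703057025647}
```

View pics/scene0.png

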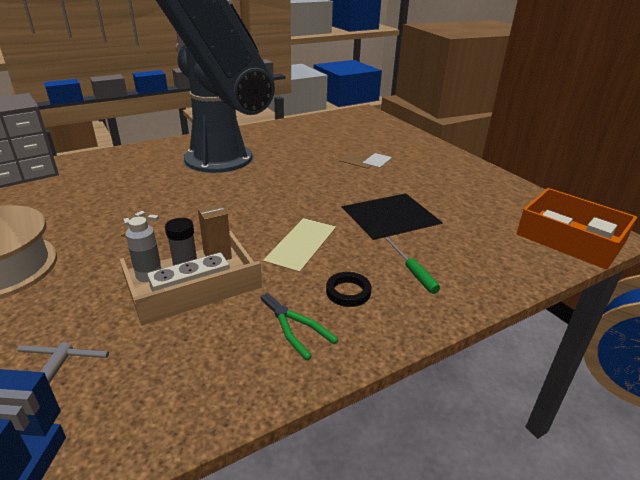

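View pics/side0.png

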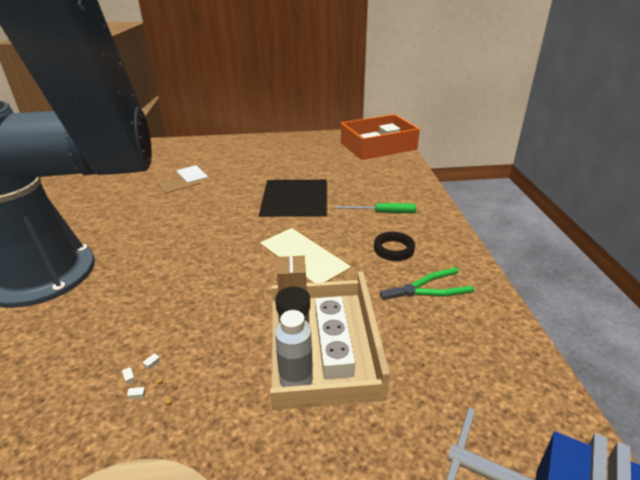

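```bash
cat > m.py <<'E'
from h import *
hsv=lambda c:cv2.cvtColor(c,cv2.COLOR_BGR2HSV)
def rep(n,name,m,W,zr):
    m=m&(W[...,2]>zr[0])&(W[...,2]<zr[1])
    m8=m.astype(np.uint8); k,l,s,_=cv2.connectedComponentsWithStats(m8)
    if k<2: print(n,name,"none"); return
    i=1+np.argmax(s[1:,4]); P=W[l==i]
    r=cv2.minAreaRect((P[:,:2]*1000).astype(np.float32)); 
    print(n,name,s[i,4],"mean",P.mean(0).round(4),"rect c",np.round(r[0],1),"size",np.round(r[1],1),"ang",round(r[2],1), "zmed",np.median(P[:,2]).round(4))
for n,box in(("scene",(100,200,265,320)),("side",(260,240,390,410))):
    d=np.load(n+"0.npz"); W=d["W"]; H=hsv(d["color"]); v,u=np.mgrid[0:480,0:640]
    b=(u>box[0])&(u<box[2])&(v>box[1])&(v<box[3])
    h,s,V=H[...,0],H[...,1],H[...,2]
    rep(n,"can top",b,W,(.131,.145))
    rep(n,"carton top",b&(s>30),W,(.1175,.128))
    rep(n,"jar top",b&(V<70),W,(.105,.116))
    rep(n,"strip top",b&(s<60),W,(.042,.051))
    rep(n,"bay back",b&(s>60),W,(.055,.065))
    rep(n,"bay sides",b&(s>60),W,(.037,.0435))
    rep(n,"bay floor",b&(s>60),W,(.006,.014))
    rep(n,"mat",(V<45)&(W[...,0]>.2),W,(-.003,.01))
    rep(n,"card",(h>20)&(h<40)&(s<120)&(V>170)&(v>200),W,(-.003,.01))
E
python3 m.py
```

```text
scene can top 156 mean [ 0.5146 -0.3353  0.1352] rect c [ 513.2 -335.2] size [32.1 29.9] ang 75.3 zmed 0.1355
scene carton top 279 mean [ 0.5166 -0.1909  0.1195] rect c [ 515.8 -190.2] size [48.4 51.1] ang 88.6 zmed 0.1196
scene jar top 327 mean [ 0.516  -0.2611  0.1074] rect c [ 515.1 -260.4] size [52.6 53.2] ang 63.8 zmed 0.1075
scene strip top 1094 mean [ 0.5788 -0.2721  0.0439] rect c [ 578.1 -268.5] size [ 51.2 148.6] ang 0.1 zmed 0.0438
scene bay back 597 mean [ 0.6405 -0.2714  0.0574] rect c [ 639.6 -263.6] size [236.3  15.1] ang 88.7 zmed 0.0575
scene bay sides 357 mean [ 0.6441 -0.2676  0.0403] rect c [ 643.9 -263.9] size [236.1   7. ] ang 89.4 zmed 0.0403
scene bay floor 397 mean [ 0.6441 -0.2679  0.0101] rect c [ 644.7 -264.2] size [235.4   8.7] ang 88.2 zmed 0.0102
scene mat 2587 mean [0.5455 0.2569 0.0014] rect c [540.6 260.9] size [200.7 170.2] ang 83.9 zmed 0.0015
scene card 1842 mean [ 0.5499 -0.0057  0.0016] rect c [5.45e+02 3.00e-01] size [ 89.3 200.6] ang 35.5 zmed 0.0016
side can top 382 mean [ 0.5086 -0.3388  0.1375] rect c [ 508.6 -336.7] size [31.9 31.8] ang 13
[... 198 characters left out ...]
size [53.6 49.7] ang 86.0 zmed 0.1103
side strip top 1998 mean [ 0.5741 -0.2779  0.0463] rect c [ 574.5 -269.4] size [151.9  47.8] ang 89.8 zmed 0.0463
side bay back 730 mean [ 0.6369 -0.2823  0.06  ] rect c [ 637.5 -264.8] size [236.9  10.8] ang 89.1 zmed 0.0602
side bay sides 712 mean [ 0.5525 -0.3778  0.04  ] rect c [ 556.1 -374.5] size [ 16.6 168.2] ang 88.9 zmed 0.0401
side bay floor 2397 mean [ 0.5944 -0.267   0.0104] rect c [ 582.8 -249.9] size [200.6 101.2] ang 89.1 zmed 0.0103
side mat 1827 mean [0.5368 0.2568 0.0043] rect c [536.3 258.8] size [188.5 161.2] ang 83.6 zmed 0.0043
side card 2044 mean [ 0.5475 -0.0023  0.0041] rect c [542.7   4. ] size [ 96.1 210. ] ang 35.7 zmed 0.0042
```

Both views agree to within about 5 mm: can (.511,-.336), jar (.513,-.261), carton (.514,-.191), strip (.576,-.269), mat centre (.539,.260) and card (.544,.002), with the card's long axis at 125.5°. The heights match the given sizes. I'll close the fingers along world x and start moving.

```bash
cat > to.py <<'E'
import sys; from h import *
s=read_state(); R=np.array(s["tcp_rot"]); p=np.array(s["position"])
x,y,z,a=map(float,sys.argv[1:5]); ya=np.degrees(np.arctan2(R[1,1],R[0,1]))
print("t",round(s["time_s"],2),"p",p.round(4),"yang",ya.round(2),"tilt",np.degrees(np.arccos(-R[2,2])).round(2),"F",np.round(s["force"],1),"op",round(s["opening"]*87,1),"gf",round(s["grasp_force"],1))
print("shift",(R.T@(np.array([x,y,z])-p)/.12).round(3),"az",round(-np.radians(a-ya)/1.5,4))
E
python3 to.py .5145 -.1907 .2 -1.2
```

```text
t 0.1 p [ 0.1581 -0.6039  0.1918] yang -75.34 tilt 0.12 F [-0.   0.6 -0.6] op 87.1 gf 0.0
shift [ 3.744 -2.58  -0.062] az -0.8627
```

drive_tool --pt "87 0.5 -0.3 -0.3 0 0 -0.43" --pt "87 0.5 -0.3 -0.3 0 0 -0.43" --pt "87 0.5 -0.3 -0.3 0 0 -0.43" --pt "87 0.5 -0.3 -0.3 0 0 -0.43" --pt "87 0.5 -0.3 -0.3 0 0 -0.43" --pt "87 0.5 -0.3 -0.3 0 0 -0.43"

```text
time_s: 0.7
position: [0.2072, -0.5542, 0.2284]
tcp_rot: [[0.621, 0.784, -0.0], [0.784, -0.621, 0.001], [0.001, -0.001, -1.0]]
force: [-0.9, 0.6, 1.0]
opening: 1.0
grasp_force: 0.0
```

drive_tool --pt "87 0.5 -0.1 0 0 0 -0.43" --pt "87 0.5 -0.1 0 0 0 -0.43" --pt "87 0.5 -0.1 0 0 0 -0.43" --pt "87 0.5 -0.1 0 0 0 -0.43" --pt "87 0.5 -0.1 0 0 0 -0.43" --pt "87 0.5 -0.1 0 0 0 -0.43"

```text
time_s: 1.3
position: [0.2349, -0.4999, 0.2285]
tcp_rot: [[0.026, 1.0, -0.0], [1.0, -0.026, 0.001], [0.001, -0.0, -1.0]]
force: [0.3, -0.4, 0.0]
opening: 1.0
grasp_force: 0.0
```

```bash
python3 to.py .5145 -.1907 .2 -1.2
```

```text
t 1.3 p [ 0.2349 -0.4999  0.2285] yang -1.5 tilt 0.03 F [ 0.3 -0.4  0. ] op 87.0 gf 0.0
shift [2.637 2.262 0.239] az -0.0035
```

drive_tool --pt "87 0.3 0.25 0 0 0 0" --pt "87 0.6 0.5 0 0 0 0" --pt "87 0.88 0.75 0 0 0 0" --pt "87 0.88 0.75 0 0 0 0"

```text
time_s: 1.7
position: [0.3299, -0.392, 0.2284]
tcp_rot: [[0.022, 1.0, 0.0], [1.0, -0.022, 0.004], [0.004, 0.0, -1.0]]
force: [-0.4, -0.4, 0.2]
opening: 0.999
grasp_force: 0.0
```

drive_tool --pt "87 0.3 0.25 0 0 0 0" --pt "87 0.6 0.5 0 0 0 0" --pt "87 0.88 0.75 0 0 0 0" --pt "87 0.88 0.75 0 0 0 0"

```text
time_s: 2.1
position: [0.4225, -0.2901, 0.2287]
tcp_rot: [[0.021, 1.0, 0.001], [1.0, -0.021, 0.002], [0.002, 0.001, -1.0]]
force: [-0.5, 0.1, -1.4]
opening: 0.998
grasp_force: 0.0
```

drive_tool --pt "87 0.3 0.25 0 0 0 0" --pt "87 0.6 0.5 0 0 0 0" --pt "87 0.88 0.76 0 0 0 0" --pt "87 0.88 0.76 0 0 0 0" --pt "87 0.88 0.76 0 0 0 0" --pt "87 0.88 0.76 0 0 0 0"

```text
time_s: 2.7
position: [0.5131, -0.1916, 0.2285]
tcp_rot: [[0.027, 1.0, -0.001], [1.0, -0.027, -0.0], [-0.0, -0.001, -1.0]]
force: [0.7, 0.5, -1.1]
opening: 0.996
grasp_force: 0.0
```

```bash
python3 to.py .5145 -.1907 .075 -1.5; python3 - <<'E'
from h import *
c=optics.capture("wrist"); cv2.imwrite("pics/w1.png",c["color"]); W=cloud(c); z=W[...,2]
H=cv2.cvtColor(c["color"],cv2.COLOR_BGR2HSV)
for n,lo,hi in(("can",.131,.145),("carton",.117,.127),("jar",.105,.115),("strip",.040,.051)):
    m=((z>lo)&(z<hi)).astype(np.uint8); k,l,s,_=cv2.connectedComponentsWithStats(m)
    for i in range(1,k):
        if s[i,4]>300:
            P=W[l==i]; r=cv2.minAreaRect((P[:,:2]*1000).astype(np.float32)); print(n,s[i],np.median(P[:,2]).round(4),np.round(r[0],1),np.round(r[1],1),round(r[2],1))
E
```

```text
t 2.7 p [ 0.5131 -0.1916  0.2285] yang -1.54 tilt 0.06 F [ 0.7  0.5 -1.1] op 86.6 gf 0.0
shift [0.008 0.012 1.279] az -0.0005
carton [ 291  203   55   54 2919] 0.1222 [ 515.  -191.1] [47.7 48.1] 88.5
carton [294 350  47  21 524] 0.1201 [ 510.4 -324.1] [22.9 46.1] 88.8
jar [ 291  270   56   37 1694] 0.1101 [ 513.6 -251.9] [36.3 53.5] 89.9
jar [292 341  51  26 317] 0.1111 [ 509.8 -320.7] [51.1 22.3] 3.2
strip [282 171  94   9 421] 0.0407 [ 527.1 -149.2] [ 7.8 99.9] 89.3
strip [372 171  63 107 607] 0.0418 [ 604.8 -206. ] [118.3  63.2] 89.1
strip [ 352  215   45   92 3840] 0.0462 [ 576.7 -248.6] [108.5  48.5] 89.9
```

View pics/w1.png

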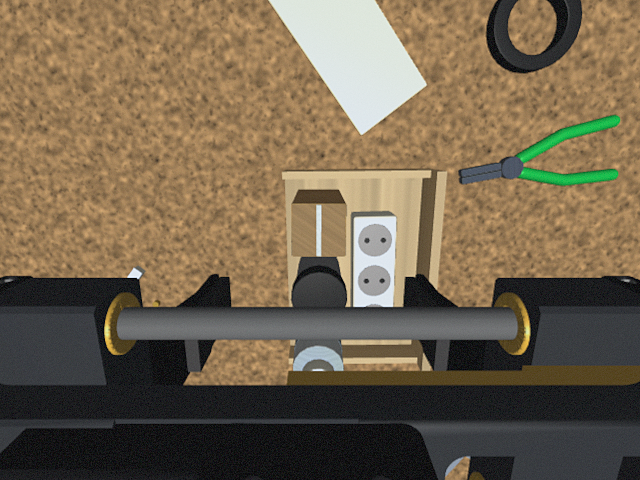

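The wrist view confirms the carton at px (318,230), centred between the fingers at (.515,-.191), with the jar at (318,285) and the strip at (375,260). I'll descend and grip.

drive_tool --pt "87 0.01 0.01 0.3 0 0 0" --pt "87 0.01 0.01 0.6 0 0 0" --pt "87 0.01 0.01 0.7 0 0 0"

```text
time_s: 3.05
position: [0.5121, -0.1892, 0.1419]
tcp_rot: [[0.028, 1.0, -0.006], [1.0, -0.028, 0.003], [0.003, -0.006, -1.0]]
force: [-1.0, 0.8, -0.3]
opening: 0.998
grasp_force: 0.0
```

drive_tool --pt "87 0 0 0.2 0 0 0" --pt "87 0 0 0.4 0 0 0" --pt "87 0 0 0.57 0 0 0" --pt "87 0 0 0.57 0 0 0" --pt "87 0 0 0.57 0 0 0"

```text
time_s: 3.55
position: [0.5154, -0.1901, 0.077]
tcp_rot: [[0.026, 1.0, 0.0], [1.0, -0.026, -0.0], [-0.0, 0.0, -1.0]]
force: [0.7, -0.3, 0.3]
opening: 1.001
grasp_force: 0.0
```

drive_tool --pt "60 0 0 0 0 0 0" --pt "52 0 0 0 0 0 0" --pt "40 0 0 0 0 0 0" --pt "40 0 0 0 0 0 0" --pt "40 0 0 0 0 0 0" --pt "40 0 0 0 0 0 0"

```text
time_s: 4.15
position: [0.5152, -0.189, 0.0764]
tcp_rot: [[0.025, 1.0, -0.0], [1.0, -0.025, -0.0], [-0.0, -0.0, -1.0]]
force: [-0.5, -0.4, 1.4]
opening: 0.549
grasp_force: 30.0
```

drive_tool --pt "40 0 0 -0.2 0 0 0" --pt "40 0 0 -0.5 0 0 0" --pt "40 0 0 -0.8 0 0 0" --pt "40 0 0 -1 0 0 0" --pt "40 0 0 -1 0 0 0"

```text
time_s: 4.65
position: [0.5175, -0.1903, 0.1997]
tcp_rot: [[0.025, 1.0, 0.007], [1.0, -0.025, -0.004], [-0.004, 0.007, -1.0]]
force: [0.2, -0.1, -1.1]
opening: 0.551
grasp_force: 30.0
```

drive_tool --pt "40 0.15 0 0 0 0 0" --pt "40 0.4 0 0 0 0 0" --pt "40 0.7 0 0 0 0 0" --pt "40 1 0 0 0 0 0"

```text
time_s: 5.05
position: [0.516, -0.0664, 0.1939]
tcp_rot: [[0.026, 1.0, -0.005], [1.0, -0.026, 0.003], [0.002, -0.005, -1.0]]
force: [-0.2, 1.0, -2.1]
opening: 0.551
grasp_force: 30.0
```

drive_tool --pt "40 0.3 0 0 0 0 0" --pt "40 0.6 0 0 0 0 0" --pt "40 0.9 0 0 0 0 0" --pt "40 1 0 0 0 0 0"

```text
time_s: 5.45
position: [0.5182, 0.0552, 0.194]
tcp_rot: [[0.022, 1.0, -0.006], [1.0, -0.021, 0.002], [0.002, -0.006, -1.0]]
force: [-0.3, -0.0, -1.7]
opening: 0.55
grasp_force: 30.0
```

drive_tool --pt "40 0.3 0 0 0 0 0" --pt "40 0.6 0 0 0 0 0" --pt "40 0.9 0 0 0 0 0" --pt "40 1 0 0 0 0 0"

```text
time_s: 5.85
position: [0.5223, 0.1738, 0.1945]
tcp_rot: [[0.022, 1.0, -0.004], [1.0, -0.022, 0.001], [0.0, -0.004, -1.0]]
force: [0.0, 0.4, -0.8]
opening: 0.546
grasp_force: 30.0
```

drive_tool --pt "40 0.3 0.1 0 0 0 0" --pt "40 0.6 0.1 0 0 0 0" --pt "40 0.9 0.1 0 0 0 0" --pt "40 1 0.1 0 0 0 0"

```text
time_s: 6.25
position: [0.5381, 0.2928, 0.1947]
tcp_rot: [[0.023, 1.0, -0.002], [1.0, -0.023, -0.0], [-0.0, -0.002, -1.0]]
force: [-0.3, -0.3, -1.4]
opening: 0.543
grasp_force: 30.0
```

drive_tool --pt "40 0.15 0 0 0 0 0" --pt "40 0.28 0 0 0 0 0" --pt "40 0.28 0 0 0 0 0" --pt "40 0.28 0 0 0 0 0"

```text
time_s: 6.65
position: [0.5399, 0.3235, 0.1961]
tcp_rot: [[0.025, 1.0, -0.001], [1.0, -0.025, -0.001], [-0.001, -0.0, -1.0]]
force: [0.3, 0.3, -1.3]
opening: 0.544
grasp_force: 30.0
```

```bash
python3 to.py .540 .325 .0710 -1.5
```

```text
t 6.65 p [0.5399 0.3235 0.1961] yang -1.43 tilt 0.07 F [ 0.3  0.3 -1.3] op 47.3 gf 30.0
shift [1.400e-02 1.000e-03 1.042e+00] az 0.0008
```

drive_tool --pt "40 0 0 0.25 0 0 0" --pt "40 0 0 0.5 0 0 0" --pt "40 0 0 0.75 0 0 0" --pt "40 0 0 0.9 0 0 0" --pt "40 0 0 1 0 0 0" --pt "40 0 0 1 0 0 0" --pt "40 0 0 1 0 0 0"

```text
time_s: 7.35
position: [0.5408, 0.3238, 0.077]
tcp_rot: [[0.026, 1.0, 0.001], [1.0, -0.026, 0.0], [0.0, 0.001, -1.0]]
force: [0.9, 0.4, -0.5]
opening: 0.55
grasp_force: 30.0
```

drive_tool --pt "40 0 0 0.02 0 0 0" --pt "40 0 0 0.035 0 0 0" --pt "40 0 0 0.035 0 0 0" --pt "40 0 0 0.035 0 0 0"

```text
time_s: 7.75
position: [0.5402, 0.3242, 0.0725]
tcp_rot: [[0.025, 1.0, 0.001], [1.0, -0.025, 0.0], [0.0, 0.001, -1.0]]
force: [-0.1, 0.2, -1.1]
opening: 0.545
grasp_force: 30.0
```

drive_tool --pt "40 0 0 0.014 0 0 0" --pt "40 0 0 0.014 0 0 0" --pt "50 0 0 0.014 0 0 0" --pt "60 0 0 0.014 0 0 0" --pt "87 0 0 0.014 0 0 0" --pt "87 0 0 0.014 0 0 0" --pt "87 0 0 0.014 0 0 0"

```text
time_s: 8.45
position: [0.5401, 0.3241, 0.0706]
tcp_rot: [[0.025, 1.0, 0.0], [1.0, -0.025, 0.0], [0.0, 0.0, -1.0]]
force: [-0.3, 0.5, -0.6]
opening: 0.854
grasp_force: 0.0
```

drive_tool --pt "87 0 0 -0.3 0 0 0" --pt "87 0 0 -0.6 0 0 0" --pt "87 0 0 -1 0 0 0" --pt "87 0 0 -1 0 0 0"

```text
time_s: 8.85
position: [0.5449, 0.3261, 0.198]
tcp_rot: [[0.025, 1.0, 0.014], [1.0, -0.025, 0.006], [0.006, 0.014, -1.0]]
force: [0.0, 0.6, 0.8]
opening: 0.997
grasp_force: 0.0
```

drive_tool --pt "87 -0.3 0 0 0 0 0" --pt "87 -0.65 0 0 0 0 0" --pt "87 -1 0 0 0 0 0"

```text
time_s: 9.15
position: [0.5365, 0.2032, 0.1901]
tcp_rot: [[0.023, 1.0, -0.0], [1.0, -0.023, -0.0], [-0.0, -0.0, -1.0]]
force: [0.1, 0.2, -0.0]
opening: 1.002
grasp_force: 0.0
```

drive_tool --pt "87 -0.3 0 0 0 0 0" --pt "87 -0.65 0 0 0 0 0" --pt "87 -1 0 0 0 0 0"

```text
time_s: 9.45
position: [0.5336, 0.0827, 0.1901]
tcp_rot: [[0.025, 1.0, -0.0], [1.0, -0.025, -0.0], [-0.0, -0.0, -1.0]]
force: [1.4, 0.2, -0.5]
opening: 0.998
grasp_force: 0.0
```

drive_tool --pt "87 -0.3 0 0 0 0 0" --pt "87 -0.65 0 0 0 0 0" --pt "87 -1 0 0 0 0 0"

```text
time_s: 9.75
position: [0.5305, -0.0372, 0.1901]
tcp_rot: [[0.025, 1.0, -0.0], [1.0, -0.025, 0.0], [0.0, -0.0, -1.0]]
force: [-0.1, 0.4, -0.1]
opening: 1.002
grasp_force: 0.0
```

drive_tool --pt "87 -0.3 0 0 0 0 0" --pt "87 -0.65 0 0 0 0 0" --pt "87 -1 -0.1 0 0 0 0"

```text
time_s: 10.05
position: [0.5169, -0.1575, 0.1903]
tcp_rot: [[0.025, 1.0, 0.002], [1.0, -0.025, -0.001], [-0.001, 0.002, -1.0]]
force: [0.1, -0.8, 0.1]
opening: 1.0
grasp_force: 0.0
```

drive_tool --pt "87 -0.3 0 0 0 0 0" --pt "87 -0.6 0 0 0 0 0" --pt "87 -0.87 0 0 0 0 0" --pt "87 -0.87 0 0 0 0 0" --pt "87 -0.87 0 0 0 0 0"

```text
time_s: 10.55
position: [0.5129, -0.2601, 0.1898]
tcp_rot: [[0.027, 1.0, -0.001], [1.0, -0.027, 0.001], [0.001, -0.001, -1.0]]
force: [0.2, -0.4, -0.1]
opening: 0.997
grasp_force: 0.0
```

```bash
python3 to.py .513 -.261 .0765 -1.5; python3 - <<'E'
from h import *
d=optics.capture("side"); cv2.imwrite("pics/s1.png",d["color"]); W=cloud(d)
for n,y0,y1 in(("carton",.26,.40),("can",-.4,-.30),("jar",-.3,-.22)):
    m=(W[...,1]>y0)&(W[...,1]<y1)&(W[...,0]>.45)&(W[...,0]<.60)
    z=W[...,2]; zt=np.percentile(z[m&(z>.05)&(z<.15)],97) if (m&(z>.05)&(z<.15)).any() else 0
    P=W[m&(abs(z-zt)<.004)]; print(n,zt,len(P),P.min(0).round(4) if len(P) else 0,P.max(0).round(4) if len(P) else 0)
E
```

```text
t 10.55 p [ 0.5129 -0.2601  0.1898] yang -1.54 tilt 0.09 F [ 0.2 -0.4 -0.1] op 86.7 gf 0.0
shift [-0.009  0.002  0.944] az -0.0004
carton 0.11716854449299344 30 [0.5523 0.2983 0.1141] [0.5619 0.3461 0.118 ]
can 0.13898467555108782 335 [ 0.4929 -0.3534  0.1351] [ 0.5249 -0.3188  0.1405]
jar 0.11164855407512041 663 [ 0.4854 -0.2904  0.1076] [ 0.5384 -0.233   0.1132]
```

View pics/s1.png

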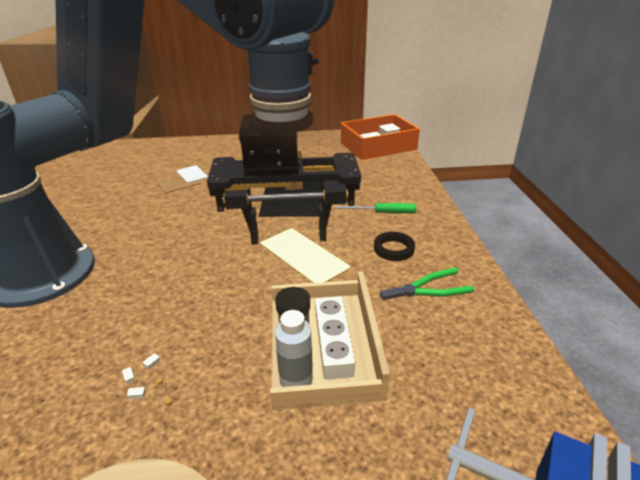

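The gripper is above the jar at px (288,240), the strip is undisturbed, and the sliver of carton visible on the mat shows a top height of .117, so it is upright. Jar next.

drive_tool --pt "87 0 0 0.3 0 0 0" --pt "87 0 0 0.6 0 0 0" --pt "87 0 0 0.8 0 0 0" --pt "87 0 0 0.945 0 0 0" --pt "87 0 0 0.945 0 0 0" --pt "87 0 0 0.945 0 0 0"

```text
time_s: 11.2
position: [0.5136, -0.2586, 0.0772]
tcp_rot: [[0.024, 1.0, -0.0], [1.0, -0.024, 0.001], [0.001, -0.0, -1.0]]
force: [-1.0, -0.3, 0.6]
opening: 1.001
grasp_force: 0.0
```

drive_tool --pt "65 0 0 0 0 0 0" --pt "58 0 0 0 0 0 0" --pt "45 0 0 0 0 0 0" --pt "45 0 0 0 0 0 0" --pt "45 0 0 0 0 0 0" --pt "45 0 0 0 0 0 0"

```text
time_s: 11.8
position: [0.5134, -0.26, 0.0774]
tcp_rot: [[0.025, 1.0, 0.0], [1.0, -0.025, -0.0], [-0.0, 0.0, -1.0]]
force: [-0.6, -0.1, 2.3]
opening: 0.611
grasp_force: 30.0
```

drive_tool --pt "45 0 0 -0.2 0 0 0" --pt "45 0 0 -0.5 0 0 0" --pt "45 0 0 -0.8 0 0 0" --pt "45 0 0 -1 0 0 0" --pt "45 0 0 -1 0 0 0"

```text
time_s: 12.3
position: [0.5154, -0.2612, 0.2001]
tcp_rot: [[0.025, 1.0, 0.006], [1.0, -0.025, -0.004], [-0.004, 0.006, -1.0]]
force: [1.2, -0.6, -4.2]
opening: 0.61
grasp_force: 30.0
```

drive_tool --pt "45 0.15 0 0 0 0 0" --pt "45 0.4 0 0 0 0 0" --pt "45 0.7 0 0 0 0 0" --pt "45 1 0 0 0 0 0"

```text
time_s: 12.7
position: [0.514, -0.1368, 0.1942]
tcp_rot: [[0.026, 1.0, -0.006], [1.0, -0.026, 0.004], [0.004, -0.006, -1.0]]
force: [0.7, 0.7, -3.8]
opening: 0.61
grasp_force: 30.0
```

drive_tool --pt "45 0.3 0 0 0 0 0" --pt "45 0.6 0 0 0 0 0" --pt "45 0.9 0 0 0 0 0" --pt "45 1 0 0 0 0 0"

```text
time_s: 13.1
position: [0.5159, -0.0149, 0.1943]
tcp_rot: [[0.022, 1.0, -0.007], [1.0, -0.022, 0.004], [0.004, -0.007, -1.0]]
force: [0.2, -1.1, -3.6]
opening: 0.607
grasp_force: 30.0
```

drive_tool --pt "45 0.3 0 0 0 0 0" --pt "45 0.6 0 0 0 0 0" --pt "45 0.9 0 0 0 0 0" --pt "45 1 0 0 0 0 0"

```text
time_s: 13.5
position: [0.52, 0.1035, 0.195]
tcp_rot: [[0.022, 1.0, -0.005], [1.0, -0.022, 0.002], [0.002, -0.005, -1.0]]
force: [-0.4, -0.5, -3.4]
opening: 0.614
grasp_force: 30.0
```

drive_tool --pt "45 0.3 0.1 0 0 0 0" --pt "45 0.6 0.1 0 0 0 0" --pt "45 0.9 0.1 0 0 0 0" --pt "45 1 0.1 0 0 0 0"

```text
time_s: 13.9
position: [0.5361, 0.2224, 0.1952]
tcp_rot: [[0.023, 1.0, -0.003], [1.0, -0.023, 0.001], [0.001, -0.003, -1.0]]
force: [-0.0, 0.1, -3.5]
opening: 0.612
grasp_force: 30.0
```

drive_tool --pt "45 0.15 0 0 0 0 0" --pt "45 0.3 0 0 0 0 0" --pt "45 0.3 0 0 0 0 0" --pt "45 0.3 0 0 0 0 0"

```text
time_s: 14.3
position: [0.5379, 0.255, 0.1964]
tcp_rot: [[0.024, 1.0, -0.001], [1.0, -0.024, -0.002], [-0.002, -0.001, -1.0]]
force: [-0.1, 0.8, -4.0]
opening: 0.608
grasp_force: 30.0
```

drive_tool --pt "45 0 0 0.25 0 0 0" --pt "45 0 0 0.5 0 0 0" --pt "45 0 0 0.75 0 0 0" --pt "45 0 0 0.9 0 0 0" --pt "45 0 0 1 0 0 0" --pt "45 0 0 1 0 0 0" --pt "45 0 0 1 0 0 0"

```text
time_s: 15.0
position: [0.5391, 0.2554, 0.0776]
tcp_rot: [[0.026, 1.0, 0.001], [1.0, -0.026, 0.0], [0.0, 0.001, -1.0]]
force: [0.3, -0.1, -3.8]
opening: 0.611
grasp_force: 30.0
```

```bash
python3 to.py .540 .255 .0714 -1.5
```

```text
t 15.0 p [0.5391 0.2554 0.0776] yang -1.47 tilt 0.06 F [ 0.3 -0.1 -3.8] op 53.2 gf 30.0
shift [-0.003  0.007  0.052] az 0.0004
```

drive_tool --pt "45 0 0 0.03 0 0 0" --pt "45 0 0 0.052 0 0 0" --pt "45 0 0 0.052 0 0 0" --pt "45 0 0 0.052 0 0 0" --pt "60 0 0 0.052 0 0 0" --pt "87 0 0 0.052 0 0 0" --pt "87 0 0 0.052 0 0 0" --pt "87 0 0 0.052 0 0 0"

```text
time_s: 15.8
position: [0.5382, 0.2558, 0.0706]
tcp_rot: [[0.025, 1.0, -0.0], [1.0, -0.025, 0.0], [0.0, -0.0, -1.0]]
force: [-0.3, 0.8, 0.6]
opening: 0.872
grasp_force: 0.0
```

drive_tool --pt "87 0 0 -0.3 0 0 0" --pt "87 0 0 -0.6 0 0 0" --pt "87 0 0 -1 0 0 0" --pt "87 0 0 -1 0 0 0"

```text
time_s: 16.2
position: [0.5431, 0.2573, 0.1976]
tcp_rot: [[0.025, 1.0, 0.014], [1.0, -0.025, 0.004], [0.004, 0.014, -1.0]]
force: [1.3, 0.7, 0.7]
opening: 0.998
grasp_force: 0.0
```

drive_tool --pt "87 -0.3 0 0 0 0 0" --pt "87 -0.65 0 0 0 0 0" --pt "87 -1 0 0 0 0 0"

```text
time_s: 16.5
position: [0.5347, 0.135, 0.1903]
tcp_rot: [[0.023, 1.0, -0.0], [1.0, -0.023, 0.0], [-0.0, -0.0, -1.0]]
force: [0.1, 0.1, -0.5]
opening: 0.996
grasp_force: 0.0
```

drive_tool --pt "87 -0.3 0 0 0 0 0" --pt "87 -0.65 0 0 0 0 0" --pt "87 -1 0 0 0 0 0"

```text
time_s: 16.8
position: [0.5317, 0.0145, 0.1903]
tcp_rot: [[0.024, 1.0, -0.001], [1.0, -0.024, 0.0], [0.0, -0.001, -1.0]]
force: [-0.7, 0.3, 0.3]
opening: 1.005
grasp_force: 0.0
```

drive_tool --pt "87 -0.3 0 0 0 0 0" --pt "87 -0.65 0 0 0 0 0" --pt "87 -1 0 0 0 0 0"

```text
time_s: 17.1
position: [0.5288, -0.1054, 0.1902]
tcp_rot: [[0.025, 1.0, -0.001], [1.0, -0.025, 0.001], [0.001, -0.001, -1.0]]
force: [0.7, 0.2, 0.2]
opening: 0.999
grasp_force: 0.0
```

drive_tool --pt "87 -0.3 0 0 0 0 0" --pt "87 -0.65 0 0 0 0 0" --pt "87 -1 -0.11 0 0 0 0"

```text
time_s: 17.4
position: [0.5139, -0.2256, 0.1903]
tcp_rot: [[0.024, 1.0, 0.001], [1.0, -0.024, -0.0], [-0.0, 0.001, -1.0]]
force: [0.5, 0.4, 0.0]
opening: 1.001
grasp_force: 0.0
```

drive_tool --pt "87 -0.3 0 0 0 0 0" --pt "87 -0.6 0 0 0 0 0" --pt "87 -0.92 0 0 0 0 0" --pt "87 -0.92 0 0 0 0 0" --pt "87 -0.92 0 0 0 0 0"

```text
time_s: 17.9
position: [0.5097, -0.3344, 0.1898]
tcp_rot: [[0.027, 1.0, -0.001], [1.0, -0.027, 0.002], [0.002, -0.001, -1.0]]
force: [0.1, 0.6, -0.9]
opening: 1.001
grasp_force: 0.0
```

```bash
python3 to.py .5105 -.336 .0765 -1.5; python3 - <<'E'
from h import *
d=optics.capture("scene"); cv2.imwrite("pics/s2.png",d["color"]); W=cloud(d); z=W[...,2]
for n,y0,y1,h in(("carton",.295,.36,.116),("can",-.4,-.30,.138),("jar",.22,.29,.104)):
    m=(W[...,1]>y0)&(W[...,1]<y1)&(W[...,0]>.45)&(W[...,0]<.60)&(abs(z-h+.002)<.005)
    P=W[m]; print(n,len(P),P.min(0).round(4) if len(P) else 0,P.max(0).round(4) if len(P) else 0)
E
```

```text
t 17.9 p [ 0.5097 -0.3344  0.1898] yang -1.54 tilt 0.12 F [ 0.1  0.6 -0.9] op 87.0 gf 0.0
shift [-0.014  0.008  0.944] az -0.0005
carton 197 [0.5146 0.2966 0.109 ] [0.5651 0.3463 0.1163]
can 150 [ 0.4964 -0.3508  0.1312] [ 0.5272 -0.319   0.1377]
jar 206 [0.5112 0.2231 0.0971] [0.5695 0.2789 0.1041]
```

View pics/s2.png

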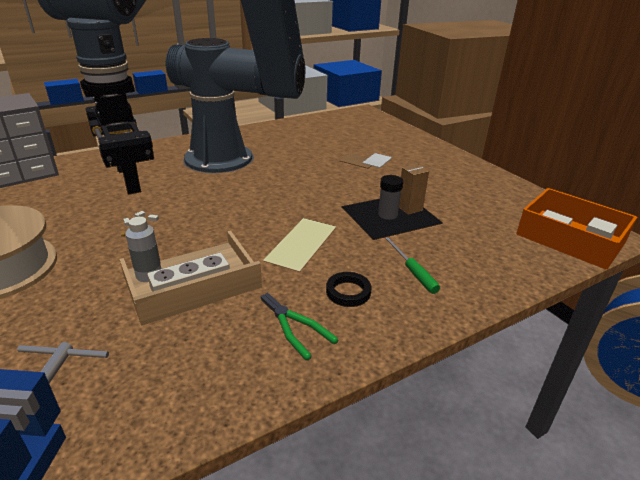

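The jar (391,200) and carton (413,190) both stand upright on the mat, and the strip is still in place at (188,268). Can next.

drive_tool --pt "87 -0.01 0.01 0.3 0 0 0" --pt "87 -0.01 0.01 0.6 0 0 0" --pt "87 -0.01 0.01 0.8 0 0 0" --pt "87 -0.01 0.01 0.945 0 0 0" --pt "87 -0.01 0.01 0.945 0 0 0" --pt "87 -0.01 0.01 0.945 0 0 0"

```text
time_s: 18.55
position: [0.5118, -0.3341, 0.0776]
tcp_rot: [[0.024, 1.0, -0.0], [1.0, -0.024, 0.001], [0.001, -0.001, -1.0]]
force: [0.1, 0.8, 0.2]
opening: 1.002
grasp_force: 0.0
```

drive_tool --pt "65 0 0 0 0 0 0" --pt "56 0 0 0 0 0 0" --pt "43 0 0 0 0 0 0" --pt "43 0 0 0 0 0 0" --pt "43 0 0 0 0 0 0" --pt "43 0 0 0 0 0 0"

```text
time_s: 19.15
position: [0.5114, -0.3355, 0.0777]
tcp_rot: [[0.025, 1.0, -0.0], [1.0, -0.025, -0.0], [-0.0, -0.0, -1.0]]
force: [-1.3, 0.7, 0.7]
opening: 0.579
grasp_force: 30.0
```

drive_tool --pt "43 0 0 -0.2 0 0 0" --pt "43 0 0 -0.5 0 0 0" --pt "43 0 0 -0.8 0 0 0" --pt "43 0 0 -1 0 0 0" --pt "43 0 0 -1 0 0 0"

```text
time_s: 19.65
position: [0.5135, -0.3372, 0.2009]
tcp_rot: [[0.025, 1.0, 0.006], [1.0, -0.025, -0.006], [-0.005, 0.006, -1.0]]
force: [1.1, -0.8, -2.8]
opening: 0.581
grasp_force: 30.0
```

drive_tool --pt "43 0.15 0 0 0 0 0" --pt "43 0.4 0 0 0 0 0" --pt "43 0.7 0 0 0 0 0" --pt "43 1 0 0 0 0 0"

```text
time_s: 20.05
position: [0.5124, -0.2122, 0.1945]
tcp_rot: [[0.026, 1.0, -0.005], [1.0, -0.026, 0.004], [0.004, -0.005, -1.0]]
force: [0.2, 0.9, -2.5]
opening: 0.583
grasp_force: 30.0
```

drive_tool --pt "43 0.3 0 0 0 0 0" --pt "43 0.6 0 0 0 0 0" --pt "43 0.9 0 0 0 0 0" --pt "43 1 0 0 0 0 0"

```text
time_s: 20.45
position: [0.5142, -0.0901, 0.1948]
tcp_rot: [[0.022, 1.0, -0.007], [1.0, -0.022, 0.005], [0.005, -0.007, -1.0]]
force: [0.0, -1.2, -2.6]
opening: 0.582
grasp_force: 30.0
```

drive_tool --pt "43 0.3 0 0 0 0 0" --pt "43 0.6 0 0 0 0 0" --pt "43 0.9 0 0 0 0 0" --pt "43 1 0 0 0 0 0"

```text
time_s: 20.85
position: [0.5181, 0.028, 0.1955]
tcp_rot: [[0.022, 1.0, -0.005], [1.0, -0.022, 0.002], [0.002, -0.005, -1.0]]
force: [0.1, -1.3, -2.7]
opening: 0.582
grasp_force: 30.0
```

drive_tool --pt "43 0.3 0.1 0 0 0 0" --pt "43 0.6 0.1 0 0 0 0" --pt "43 0.9 0.12 0 0 0 0" --pt "43 1 0.12 0 0 0 0"

```text
time_s: 21.25
position: [0.5369, 0.1468, 0.1958]
tcp_rot: [[0.023, 1.0, -0.003], [1.0, -0.023, 0.001], [0.001, -0.003, -1.0]]
force: [-0.3, -1.4, -1.9]
opening: 0.581
grasp_force: 30.0
```

drive_tool --pt "43 0.15 0 0 0 0 0" --pt "43 0.36 0 0 0 0 0" --pt "43 0.36 0 0 0 0 0" --pt "43 0.36 0 0 0 0 0"

```text
time_s: 21.65
position: [0.5382, 0.1866, 0.1963]
tcp_rot: [[0.024, 1.0, -0.002], [1.0, -0.024, -0.001], [-0.001, -0.002, -1.0]]
force: [0.3, -0.2, -2.4]
opening: 0.583
grasp_force: 30.0
```

drive_tool --pt "43 0 0 0.25 0 0 0" --pt "43 0 0 0.5 0 0 0" --pt "43 0 0 0.75 0 0 0" --pt "43 0 0 0.9 0 0 0" --pt "43 0 0 1 0 0 0" --pt "43 0 0 1 0 0 0" --pt "43 0 0 1 0 0 0"

```text
time_s: 22.35
position: [0.5396, 0.1867, 0.0778]
tcp_rot: [[0.026, 1.0, 0.001], [1.0, -0.026, -0.0], [-0.0, 0.001, -1.0]]
force: [0.1, -0.3, -2.0]
opening: 0.579
grasp_force: 30.0
```

```bash
python3 to.py .540 .19 .0717 -1.5
```

```text
t 22.35 p [0.5396 0.1867 0.0778] yang -1.47 tilt 0.04 F [ 0.1 -0.3 -2. ] op 50.4 gf 30.0
shift [0.027 0.002 0.051] az 0.0003
```

drive_tool --pt "43 0 0 0.03 0 0 0" --pt "43 0 0 0.052 0 0 0" --pt "43 0 0 0.052 0 0 0" --pt "43 0 0 0.052 0 0 0" --pt "60 0 0 0.052 0 0 0" --pt "87 0 0 0.052 0 0 0" --pt "87 0 0 0.052 0 0 0" --pt "87 0 0 0.052 0 0 0"

```text
time_s: 23.15
position: [0.5392, 0.1873, 0.0714]
tcp_rot: [[0.025, 1.0, 0.0], [1.0, -0.025, 0.0], [0.0, 0.0, -1.0]]
force: [-0.1, -0.6, -0.5]
opening: 0.857
grasp_force: 0.0
```

drive_tool --pt "87 0 0 -0.3 0 0 0" --pt "87 0 0 -0.6 0 0 0" --pt "87 0 0 -1 0 0 0" --pt "87 0 0 -1 0 0 0"

```text
time_s: 23.55
position: [0.544, 0.1881, 0.1979]
tcp_rot: [[0.025, 1.0, 0.014], [1.0, -0.025, 0.002], [0.002, 0.014, -1.0]]
force: [1.2, 0.1, 0.3]
opening: 0.997
grasp_force: 0.0
```

drive_tool --pt "87 -0.3 0 0 0 0 0" --pt "87 -0.65 0 0 0 0 0" --pt "87 -1 0 0 0 0 0"

```text
time_s: 23.85
position: [0.5356, 0.0665, 0.191]
tcp_rot: [[0.023, 1.0, 0.0], [1.0, -0.023, -0.0], [-0.0, 0.0, -1.0]]
force: [0.4, -1.3, 0.1]
opening: 0.999
grasp_force: 0.0
```

drive_tool --pt "87 -0.3 0 0 0 0 0" --pt "87 -0.65 0 0 0 0 0" --pt "87 -1 0 0 0 0 0"

```text
time_s: 24.15
position: [0.5325, -0.054, 0.1908]
tcp_rot: [[0.025, 1.0, -0.0], [1.0, -0.025, 0.0], [0.0, -0.0, -1.0]]
force: [-0.4, 0.1, -0.7]
opening: 1.0
grasp_force: 0.0
```

drive_tool --pt "87 -0.3 0.2 0 0 0 0" --pt "87 -0.65 0.4 0 0 0 0" --pt "87 -1 0.4 0 0 0 0"

```text
time_s: 24.45
position: [0.5807, -0.1762, 0.191]
tcp_rot: [[0.025, 1.0, 0.003], [1.0, -0.025, -0.001], [-0.001, 0.003, -1.0]]
force: [0.2, -0.5, -0.0]
opening: 0.998
grasp_force: 0.0
```

drive_tool --pt "87 -0.3 0 0 0 0 -0.016" --pt "87 -0.6 0 0 0 0 -0.016" --pt "87 -0.8 0 0 0 0 -0.016" --pt "87 -0.8 0 0 0 0 -0.016" --pt "87 -0.8 0 0 0 0 -0.016" --pt "87 -0.8 0 0 0 0 -0.016"

```text
time_s: 25.05
position: [0.5752, -0.2684, 0.1907]
tcp_rot: [[0.0, 1.0, -0.001], [1.0, -0.0, 0.001], [0.001, -0.001, -1.0]]
force: [0.7, 0.3, 0.3]
opening: 1.002
grasp_force: 0.0
```

```bash
python3 to.py .5765 -.269 .022 0; python3 - <<'E'
from h import *
for n in("scene","side","wrist"):
    d=optics.capture(n); W=cloud(d); z=W[...,2]; H=cv2.cvtColor(d["color"],cv2.COLOR_BGR2HSV)
    m=((H[...,1]<60)&(z>.04)&(z<.051)&(W[...,1]<-.15)&(abs(W[...,0]-.57)<.06)).astype(np.uint8); k,l,s,_=cv2.connectedComponentsWithStats(m)
    i=1+np.argmax(s[1:,4]); P=W[l==i]; r=cv2.minAreaRect((P[:,:2]*1000).astype(np.float32)); print(n,"strip",s[i,4],np.round(r[0],1),np.round(r[1],1),round(r[2],1),np.median(P[:,2]))
    for q,h in(("can",.132),("jar",.104),("carton",.116)):
        m=((abs(z-h+.001)<.005)&(W[...,1]>.1)&(W[...,0]>.45)&(W[...,0]<.6)).astype(np.uint8); k,l,s,_=cv2.connectedComponentsWithStats(m)
        if k>1:
            i=1+np.argmax(s[1:,4]); P=W[l==i]; print(n,q,s[i,4],((P.min(0)+P.max(0))/2).round(4),np.ptp(P,0).round(3))
E
```

```text
t 25.05 p [ 0.5752 -0.2684  0.1907] yang -0.01 tilt 0.1 F [0.7 0.3 0.3] op 87.1 gf 0.0
shift [-0.007  0.012  1.406] az -0.0001
scene strip 1194 [ 577.3 -268.8] [148.9  53. ] 89.4 0.043654691052081585
scene can 129 [0.5133 1.2267 0.131 ] [0.126 0.023 0.01 ]
scene jar 197 [0.5409 0.2519 0.1011] [0.058 0.054 0.006]
scene carton 193 [0.5406 0.3225 0.1129] [0.053 0.054 0.006]
side strip 2040 [ 574.5 -269.3] [152.9  47.9] 89.8 0.04624714947513478
side can 84 [0.5257 1.2242 0.1311] [0.145 0.025 0.01 ]
side jar 80 [0.5237 1.2252 0.1031] [0.145 0.028 0.01 ]
side carton 99 [0.5273 0.3193 0.1144] [0.028 0.053 0.008]
wrist strip 7056 [ 576.9 -269. ] [148.7  47.8] 89.7 0.04634549064582766
```

The strip is at (.5765,-.269) and has not moved. I'll narrow the opening to 62 mm to clear the back wall and grip it.

drive_tool --pt "62 0 0.01 0.3 0 0 0" --pt "62 0 0.01 0.6 0 0 0" --pt "62 0 0.01 0.75 0 0 0" --pt "62 0 0.01 0.75 0 0 0" --pt "62 0 0.01 0.75 0 0 0" --pt "62 0 0.01 0.75 0 0 0"

```text
time_s: 25.8
position: [0.5781, -0.2702, 0.1029]
tcp_rot: [[0.0, 1.0, 0.003], [1.0, -0.0, -0.002], [-0.002, 0.003, -1.0]]
force: [0.2, 0.1, 1.3]
opening: 0.717
grasp_force: 0.0
```

drive_tool --pt "62 0 0 0.2 0 0 0" --pt "62 0 0 0.4 0 0 0" --pt "62 0 0 0.55 0 0 0" --pt "62 0 0 0.65 0 0 0" --pt "62 0 0 0.65 0 0 0" --pt "62 0 0 0.65 0 0 0"

```text
time_s: 26.4
position: [0.5776, -0.2703, 0.0242]
tcp_rot: [[0.001, 1.0, 0.002], [1.0, -0.001, -0.001], [-0.001, 0.002, -1.0]]
force: [0.8, -0.1, 0.7]
opening: 0.712
grasp_force: 0.0
```

drive_tool --pt "52 0 0 0 0 0 0" --pt "40 0 0 0 0 0 0" --pt "40 0 0 0 0 0 0" --pt "40 0 0 0 0 0 0" --pt "40 0 0 0 0 0 0"

```text
time_s: 26.9
position: [0.5769, -0.2698, 0.0234]
tcp_rot: [[0.001, 1.0, 0.0], [1.0, -0.001, -0.0], [-0.0, 0.0, -1.0]]
force: [-0.2, 0.2, -0.4]
opening: 0.468
grasp_force: 0.0
```

drive_tool --pt "40 0 0 -0.2 0 0 0" --pt "40 0 0 -0.5 0 0 0" --pt "40 0 0 -0.8 0 0 0" --pt "40 0 0 -1 0 0 0" --pt "40 0 0 -1 0 0 0"

```text
time_s: 27.4
position: [0.5794, -0.2715, 0.1476]
tcp_rot: [[0.001, 1.0, 0.007], [1.0, -0.001, -0.005], [-0.005, 0.007, -1.0]]
force: [0.9, -0.1, 0.3]
opening: 0.46
grasp_force: 0.0
```

```bash
python3 - <<'E'
from h import *
a=optics.capture("wrist")["color"]; b=optics.capture("side")["color"]
cv2.imwrite("pics/x.png",np.hstack([cv2.resize(a,(400,300)),cv2.resize(b,(400,300))]))
E
```

```text
(no output)
```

View pics/x.png

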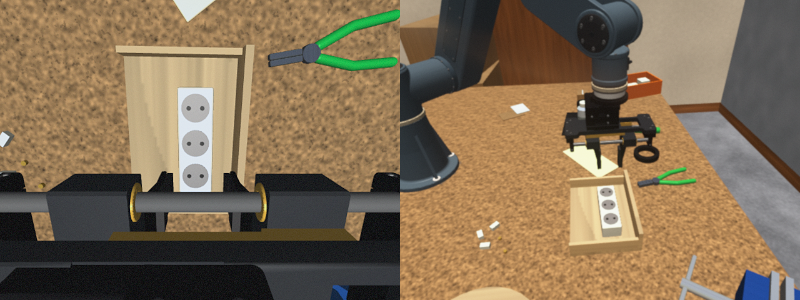

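```bash
python3 to.py .5765 -.269 .022 0; python3 - <<'E'
from h import *
for n in("side","scene","wrist"):
    d=optics.capture(n); W=cloud(d); z=W[...,2]; H=cv2.cvtColor(d["color"],cv2.COLOR_BGR2HSV)
    for nm,lo,hi in(("front",.52,.577),("back",.577,.64)):
        m=(z>.09)&(z<.26)&(abs(W[...,1]+.27)<.06)&(W[...,0]>lo)&(W[...,0]<hi)
        P=W[m]
        for a in np.arange(.11,.2,.01):
            q=P[(P[:,2]>=a)&(P[:,2]<a+.01)]
            if len(q)>3: print(n,nm,a.round(2),len(q),q[:,:2].min(0).round(3),q[:,:2].max(0).round(3),q[:,2].min().round(3))
    m=((H[...,1]<60)&(z>.04)&(z<.051)&(W[...,1]<-.15)&(abs(W[...,0]-.57)<.06)).astype(np.uint8); k,l,s,_=cv2.connectedComponentsWithStats(m)
    i=1+np.argmax(s[1:,4]); P=W[l==i]; r=cv2.minAreaRect((P[:,:2]*1000).astype(np.float32)); print(n,"strip",s[i,4],np.round(r[0],1),np.round(r[1],1),round(r[2],1),np.median(P[:,2]))
E
```

```text
t 27.5 p [ 0.5767 -0.2697  0.1434] yang -0.06 tilt 0.03 F [ 0.4 -0.3 -0.5] op 39.9 gf 0.0
shift [ 0.007 -0.002  1.012] az -0.0007
side front 0.17 25 [ 0.546 -0.281] [ 0.555 -0.259] 0.174
side front 0.18 41 [ 0.546 -0.282] [ 0.555 -0.26 ] 0.18
side front 0.19 38 [ 0.546 -0.283] [ 0.555 -0.278] 0.19
side back 0.17 29 [ 0.595 -0.282] [ 0.603 -0.263] 0.174
side back 0.18 46 [ 0.595 -0.282] [ 0.604 -0.261] 0.18
side back 0.19 56 [ 0.595 -0.283] [ 0.604 -0.26 ] 0.19
side strip 2039 [ 574.6 -269.7] [150.8  48.1] 89.7 0.04633878184942908
scene front 0.17 28 [ 0.543 -0.28 ] [ 0.558 -0.271] 0.17
scene front 0.18 7 [ 0.556 -0.278] [ 0.558 -0.271] 0.18
scene back 0.17 62 [ 0.602 -0.28 ] [ 0.607 -0.258] 0.17
scene back 0.18 68 [ 0.6  -0.28] [ 0.608 -0.257] 0.18
scene back 0.19 62 [ 0.601 -0.28 ] [ 0.609 -0.258] 0.19
scene strip 1211 [ 577.8 -268.7] [149.4  51.7] 89.0 0.04366595206413791
wrist front 0.17 182 [ 0.547 -0.276] [ 0.557 -0.258] 0.171
wrist front 0.18 230 [ 0.548 -0.271] [ 0.557 -0.258] 0.18
wrist front 0.19 268 [ 0.546 -0.28 ] [ 0.557 -0.258] 0.19
wrist back 0.17 181 [ 0.596 -0.276] [ 0.605 -0.258] 0.171
wrist back 0.18 235 [ 0.596 -0.271] [ 0.606 -0.258] 0.18
wrist back 0.19 271 [ 0.596 -0.279] [ 0.606 -0.258] 0.19
wrist strip 9075 [ 577.  -265.9] [141.5  47.7] 89.7 0.0463467452556926
```

Nothing was gripped. The clouds show the real fingertips about 28 mm above the reported TCP, so at this grasp they closed above the strip. I'll set 62 mm and measure the tip height again.

drive_tool --pt "62 0 0 0 0 0 0" --pt "62 0 0 0 0 0 0" --pt "62 0 0 0 0 0 0" --pt "62 0 0 0 0 0 0"

```text
time_s: 28.05
position: [0.5768, -0.2697, 0.1429]
tcp_rot: [[0.001, 1.0, -0.0], [1.0, -0.001, 0.0], [0.0, -0.0, -1.0]]
force: [0.3, 0.5, -0.4]
opening: 0.687
grasp_force: 0.0
```

```bash
cat > tips.py <<'E'
from h import *
s=read_state(); p=s["position"]; print(p.round(4),s["opening"]*87,bot.hold_point_z)
for n in("side","wrist"):
    d=optics.capture(n); W=cloud(d); z=W[...,2]
    for nm,lo,hi in(("front",-.06,0),("back",0,.06)):
        P=W[(z>p[2]-.01)&(z<p[2]+.07)&(abs(W[...,1]-p[1])<.03)&(W[...,0]>p[0]+lo)&(W[...,0]<p[0]+hi)]
        if len(P): print(n,nm,len(P),"zmin/1%",P[:,2].min().round(4),np.percentile(P[:,2],2).round(4),"x",P[:,0].min().round(4),P[:,0].max().round(4))
E
python3 tips.py; python3 -c "
from rig import bot
print([a for a in dir(bot) if a[0]!='_'])"
```

```text
[ 0.5768 -0.2697  0.1429] 59.72694501053498 0.0187
side front 160 zmin/1% 0.1728 0.1738 x 0.5326 0.5454
side back 202 zmin/1% 0.1727 0.1735 x 0.6046 0.6177
wrist front 1018 zmin/1% 0.1722 0.1736 x 0.5355 0.5476
wrist back 1022 zmin/1% 0.1717 0.1737 x 0.6076 0.6197
['PlanningError', 'hold_point_z']
```

The offset is constant: the tips sit 29 mm above the reported TCP at both openings. That also explains the high but successful container grips. I'll go to TCP z ≈ -0.012, which puts the tips at .017.

drive_tool --pt "62 0 0 0.3 0 0 0" --pt "62 0 0 0.6 0 0 0" --pt "62 0 0 0.75 0 0 0" --pt "62 0 0 0.75 0 0 0"

```text
time_s: 28.55
position: [0.5746, -0.2683, 0.0501]
tcp_rot: [[0.001, 1.0, -0.006], [1.0, -0.001, 0.004], [0.004, -0.006, -1.0]]
force: [0.7, -0.5, 0.0]
opening: 0.71
grasp_force: 0.0
```

drive_tool --pt "62 0 0 0.15 0 0 0" --pt "62 0 0 0.3 0 0 0" --pt "62 0 0 0.45 0 0 0" --pt "62 0 0 0.53 0 0 0" --pt "62 0 0 0.53 0 0 0" --pt "62 0 0 0.53 0 0 0"

```text
time_s: 29.15
position: [0.5776, -0.2703, -0.0094]
tcp_rot: [[0.001, 1.0, 0.001], [1.0, -0.001, -0.001], [-0.001, 0.001, -1.0]]
force: [0.3, 0.7, 0.0]
opening: 0.71
grasp_force: 0.0
```

drive_tool --pt "52 0 0 0 0 0 0" --pt "40 0 0 0 0 0 0" --pt "40 0 0 0 0 0 0" --pt "40 0 0 0 0 0 0" --pt "40 0 0 0 0 0 0"

```text
time_s: 29.65
position: [0.5771, -0.2701, -0.0096]
tcp_rot: [[0.001, 1.0, 0.001], [1.0, -0.001, -0.001], [-0.001, 0.001, -1.0]]
force: [-1.5, 0.5, 4.8]
opening: 0.554
grasp_force: 30.0
```

drive_tool --pt "40 0 0 -0.2 0 0 0" --pt "40 0 0 -0.5 0 0 0" --pt "40 0 0 -0.8 0 0 0" --pt "40 0 0 -1 0 0 0" --pt "40 0 0 -1 0 0 0"

```text
time_s: 30.15
position: [0.5792, -0.2712, 0.1129]
tcp_rot: [[0.001, 1.0, 0.006], [1.0, -0.001, -0.004], [-0.004, 0.006, -1.0]]
force: [2.1, -1.1, -2.1]
opening: 0.547
grasp_force: 30.0
```

drive_tool --pt "40 0.15 0 0 0 0 0" --pt "40 0.4 -0.1 0 0 0 0" --pt "40 0.7 -0.2 0 0 0 0" --pt "40 1 -0.27 0 0 0 0"

```text
time_s: 30.55
position: [0.5412, -0.1466, 0.1067]
tcp_rot: [[0.002, 1.0, -0.006], [1.0, -0.002, 0.004], [0.004, -0.006, -1.0]]
force: [0.1, 1.6, -2.2]
opening: 0.548
grasp_force: 30.0
```

drive_tool --pt "40 0.3 0 0 0 0 0" --pt "40 0.6 0 0 0 0 0" --pt "40 0.9 0 0 0 0 0" --pt "40 1 0 0 0 0 0"

```text
time_s: 30.95
position: [0.541, -0.0249, 0.1071]
tcp_rot: [[-0.002, 1.0, -0.007], [1.0, 0.002, 0.003], [0.003, -0.007, -1.0]]
force: [-0.5, -0.8, -2.5]
opening: 0.553
grasp_force: 30.0
```

drive_tool --pt "40 0.1 0 0 0 0 -0.08" --pt "40 0.2 0 0 0 0 -0.16" --pt "40 0.26 0 0 0 0 -0.24" --pt "40 0.26 0 0 0 0 -0.32" --pt "40 0.26 0 0 0 0 -0.38" --pt "40 0.26 0 0 0 0 -0.413" --pt "40 0.26 0 0 0 0 -0.413" --pt "40 0.26 0 0 0 0 -0.413"

```text
time_s: 31.75
position: [0.5436, 0.0017, 0.1084]
tcp_rot: [[-0.579, 0.815, -0.003], [0.815, 0.579, 0.001], [0.002, -0.002, -1.0]]
force: [0.4, -0.6, -1.9]
opening: 0.555
grasp_force: 30.0
```

```bash
python3 to.py .544 .002 -.0156 35.5; python3 - <<'E'
from h import *
for n in("side","wrist"):
    d=optics.capture(n); W=cloud(d); z=W[...,2]; H=cv2.cvtColor(d["color"],cv2.COLOR_BGR2HSV)
    if n=="wrist": cv2.imwrite("pics/w3.png",d["color"])
    m=((H[...,1]<60)&(H[...,2]>100)&(z>.12)&(z<.18)&(abs(W[...,1])<.12)&(abs(W[...,0]-.55)<.11)).astype(np.uint8); k,l,s,_=cv2.connectedComponentsWithStats(m)
    i=1+np.argmax(s[1:,4]); P=W[l==i]; r=cv2.minAreaRect((P[:,:2]*1000).astype(np.float32)); print(n,"strip",s[i,4],np.round(r[0],1),np.round(r[1],1),round(r[2],1),np.median(P[:,2]))
E
```

```text
t 31.75 p [0.5436 0.0017 0.1084] yang 35.37 tilt 0.15 F [ 0.4 -0.6 -1.9] op 48.3 gf 30.0
shift [-1.000e-03  6.000e-03  1.033e+00] az -0.0015
side strip 1105 [553.4 -12.4] [ 56.8 116.4] 34.1 0.1627036058379795
wrist strip 19865 [522.7  34.9] [51.5 71.4] 35.4 0.16455936057852014
```

View pics/w3.png

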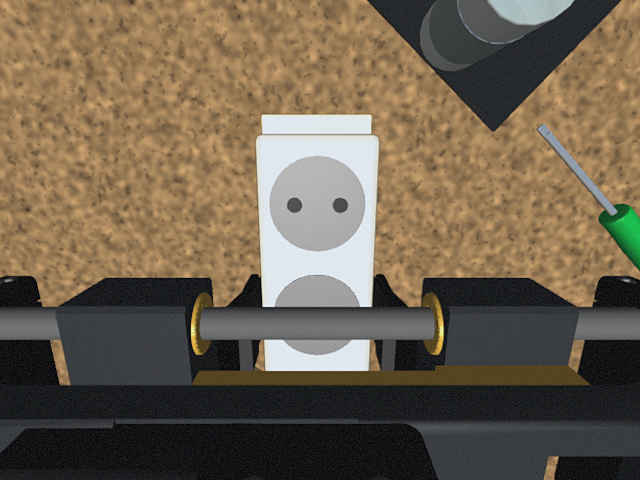

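The strip is held square, centred at px x≈318 over the card. I'll lower it and release.

drive_tool --pt "40 0 0 0.25 0 0 0" --pt "40 0 0 0.5 0 0 0" --pt "40 0 0 0.75 0 0 0" --pt "40 0 0 0.9 0 0 0" --pt "40 0 0 0.97 0 0 0" --pt "40 0 0 0.97 0 0 0" --pt "40 0 0 0.97 0 0 0"

```text
time_s: 32.55
position: [0.5454, 0.0013, -0.0063]
tcp_rot: [[-0.58, 0.815, 0.001], [0.815, 0.58, -0.0], [-0.001, 0.001, -1.0]]
force: [1.3, 0.3, -2.7]
opening: 0.545
grasp_force: 30.0
```

```bash
python3 to.py .544 .002 -.0156 35.5
```

```text
t 32.55 p [ 0.5454  0.0013 -0.0063] yang 35.42 tilt 0.07 F [ 1.3  0.3 -2.7] op 47.4 gf 30.0
shift [ 0.011 -0.006  0.078] az -0.0009
```

drive_tool --pt "40 0 0 0.04 0 0 0" --pt "40 0 0 0.075 0 0 0" --pt "40 0 0 0.075 0 0 0" --pt "40 0 0 0.075 0 0 0" --pt "55 0 0 0.075 0 0 0" --pt "70 0 0 0.075 0 0 0" --pt "70 0 0 0.075 0 0 0" --pt "70 0 0 0.075 0 0 0"

```text
time_s: 33.35
position: [0.5448, 0.0014, -0.0156]
tcp_rot: [[-0.58, 0.815, 0.0], [0.815, 0.58, -0.0], [-0.0, 0.0, -1.0]]
force: [-0.9, 0.2, 0.5]
opening: 0.777
grasp_force: 0.0
```

drive_tool --pt "87 0 0 -0.2 0 0 0" --pt "87 0 0 -0.5 0 0 0" --pt "87 0 0 -0.8 0 0 0" --pt "87 0 0 -1 0 0 0" --pt "87 0 0 -1 0 0 0"

```text
time_s: 33.85
position: [0.5474, 0.001, 0.1077]
tcp_rot: [[-0.58, 0.815, 0.008], [0.815, 0.58, -0.002], [-0.006, 0.005, -1.0]]
force: [0.7, 0.2, 0.2]
opening: 0.992
grasp_force: 0.0
```

drive_tool --pt "87 0 0 -0.5 0 0 0.08" --pt "87 0 0 -0.6 0 0 0.16" --pt "87 0 0 -0.6 0 0 0.24" --pt "87 0 0 -0.6 0 0 0.32" --pt "87 0 0 -0.6 0 0 0.4" --pt "87 0 0 -0.6 0 0 0.43" --pt "87 0 0 -0.6 0 0 0.43" --pt "87 0 0 -0.6 0 0 0.43"

```text
time_s: 34.65
position: [0.5441, 0.0015, 0.1753]
tcp_rot: [[0.025, 1.0, -0.002], [1.0, -0.025, 0.0], [0.0, -0.002, -1.0]]
force: [-0.3, -0.3, -0.5]
opening: 1.001
grasp_force: 0.0
```

```bash
python3 to.py .5393 .1867 .05 -1.5; python3 - <<'E'
from h import *
for n in("scene","side","wrist"):
    d=optics.capture(n); W=cloud(d); z=W[...,2]; H=cv2.cvtColor(d["color"],cv2.COLOR_BGR2HSV)
    if n=="scene": cv2.imwrite("pics/s4.png",d["color"])
    m=((H[...,1]<60)&(H[...,2]>100)&(z>.033)&(z<.046)&(abs(W[...,1])<.12)&(abs(W[...,0]-.55)<.11)).astype(np.uint8); k,l,s,_=cv2.connectedComponentsWithStats(m)
    if k>1: i=1+np.argmax(s[1:,4]); P=W[l==i]; r=cv2.minAreaRect((P[:,:2]*1000).astype(np.float32)); print(n,"strip",s[i,4],np.round(r[0],1),np.round(r[1],1),round(r[2],1),np.median(P[:,2]))
    for q,h,y in(("can",.132,.187),("jar",.104,.254),("carton",.116,.323)):
        P=W[(abs(z-h+.001)<.005)&(abs(W[...,1]-y)<.036)&(abs(W[...,0]-.54)<.05)]
        if len(P)>20: print(n,q,len(P),((P.min(0)+P.max(0))/2).round(4),np.ptp(P,0).round(3))
E
```

```text
t 34.65 p [0.5441 0.0015 0.1753] yang -1.46 tilt 0.1 F [-0.3 -0.3 -0.5] op 87.1 gf 0.0
shift [ 1.541 -0.077  1.044] az 0.0005
scene strip 744 [545.5   1.7] [ 48.6 153.3] 35.1 0.03761293279128007
scene can 78 [0.5409 0.1868 0.1289] [0.033 0.031 0.006]
scene jar 195 [0.5412 0.2509 0.1014] [0.056 0.053 0.007]
scene carton 192 [0.5409 0.3212 0.1129] [0.049 0.051 0.006]
side strip 1009 [542.4   1.2] [ 50.  151.4] 35.2 0.040134035071021236
side can 93 [0.5359 0.1859 0.1302] [0.031 0.034 0.008]
side jar 85 [0.5376 0.2522 0.1024] [0.053 0.048 0.009]
side carton 171 [0.5376 0.3217 0.1143] [0.048 0.057 0.008]
wrist strip 7399 [544.4   1.4] [ 48.3 150.3] 35.3 0.040319986467754754
```

View pics/s4.png

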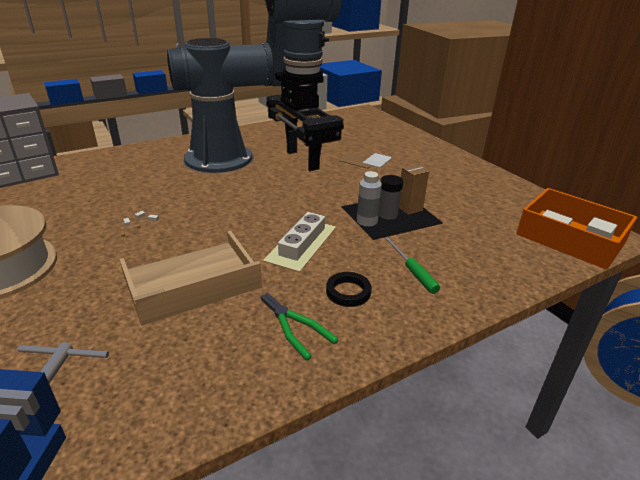

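The strip sits flat on the card: (.5444,.0014), angle 35.3° against 35.5°, top at .040. All three containers are upright on the mat. I'll return the can first, gripping about 20 mm lower this time.

drive_tool --pt "87 0.3 0 0 0 0 0" --pt "87 0.6 0 0 0 0 0" --pt "87 0.8 -0.07 0 0 0 0"

```text
time_s: 35.1
position: [0.5398, 0.0993, 0.1762]
tcp_rot: [[0.026, 1.0, 0.002], [1.0, -0.026, 0.001], [0.001, 0.001, -1.0]]
force: [-0.2, 0.3, -0.5]
opening: 1.006
grasp_force: 0.0
```

drive_tool --pt "87 0.3 0 0 0 0 0" --pt "87 0.6 0 0 0 0 0" --pt "87 0.74 0 0 0 0 0" --pt "87 0.74 0 0 0 0 0" --pt "87 0.74 0 0 0 0 0" --pt "87 0.74 0 0 0 0 0"

```text
time_s: 35.7
position: [0.5412, 0.1851, 0.1761]
tcp_rot: [[0.028, 1.0, -0.0], [1.0, -0.028, -0.001], [-0.001, -0.0, -1.0]]
force: [-0.1, 0.0, 0.2]
opening: 0.998
grasp_force: 0.0
```

```bash
python3 to.py .5393 .1867 .05 -1.5
```

```text
t 35.7 p [0.5412 0.1851 0.1761] yang -1.58 tilt 0.05 F [-0.1  0.   0.2] op 86.8 gf 0.0
shift [ 0.014 -0.016  1.051] az -0.0009
```

drive_tool --pt "87 0.014 -0.014 0.3 0 0 0" --pt "87 0.014 -0.014 0.6 0 0 0" --pt "87 0.014 -0.014 0.85 0 0 0" --pt "87 0.014 -0.014 1 0 0 0" --pt "87 0.014 -0.014 1 0 0 0" --pt "87 0.014 -0.014 1 0 0 0"

```text
time_s: 36.3
position: [0.54, 0.1871, 0.0564]
tcp_rot: [[0.028, 1.0, -0.0], [1.0, -0.028, -0.0], [-0.0, -0.0, -1.0]]
force: [-0.5, -0.6, 0.1]
opening: 0.999
grasp_force: 0.0
```

drive_tool --pt "65 0 0 0.04 0 0 0" --pt "56 0 0 0.04 0 0 0" --pt "43 0 0 0.04 0 0 0" --pt "43 0 0 0.04 0 0 0" --pt "43 0 0 0.04 0 0 0" --pt "43 0 0 0.04 0 0 0"

```text
time_s: 36.9
position: [0.5394, 0.1882, 0.0517]
tcp_rot: [[0.026, 1.0, 0.0], [1.0, -0.026, 0.0], [0.0, 0.0, -1.0]]
force: [-1.2, 1.2, 1.3]
opening: 0.589
grasp_force: 29.9
```

drive_tool --pt "43 0 0 -0.2 0 0 0" --pt "43 0 0 -0.5 0 0 0" --pt "43 0 0 -0.8 0 0 0" --pt "43 0 0 -1 0 0 0" --pt "43 0 0 -1 0 0 0"

```text
time_s: 37.4
position: [0.5421, 0.1886, 0.1747]
tcp_rot: [[0.026, 1.0, 0.008], [1.0, -0.026, 0.001], [0.001, 0.008, -1.0]]
force: [1.8, 0.8, -2.9]
opening: 0.587
grasp_force: 29.9
```

drive_tool --pt "43 -0.15 0 0 0 0 0" --pt "43 -0.4 0 0 0 0 0" --pt "43 -0.7 0 0 0 0 0" --pt "43 -1 0 0 0 0 0"

```text
time_s: 37.8
position: [0.5346, 0.0674, 0.1692]
tcp_rot: [[0.025, 1.0, -0.004], [1.0, -0.025, 0.0], [0.0, -0.004, -1.0]]
force: [1.3, -0.6, -2.0]
opening: 0.584
grasp_force: 29.9
```

drive_tool --pt "43 -0.3 0 0 0 0 0" --pt "43 -0.6 0 0 0 0 0" --pt "43 -0.9 0 0 0 0 0" --pt "43 -1 0 0 0 0 0"

```text
time_s: 38.2
position: [0.5321, -0.0547, 0.1694]
tcp_rot: [[0.03, 1.0, -0.003], [1.0, -0.03, -0.0], [-0.0, -0.003, -1.0]]
force: [0.5, 0.6, -2.1]
opening: 0.589
grasp_force: 29.9
```

drive_tool --pt "43 -0.3 0 0 0 0 0" --pt "43 -0.6 0 0 0 0 0" --pt "43 -0.9 0 0 0 0 0" --pt "43 -1 0 0 0 0 0"

```text
time_s: 38.6
position: [0.5297, -0.1743, 0.1698]
tcp_rot: [[0.029, 1.0, -0.001], [1.0, -0.029, -0.0], [-0.0, -0.001, -1.0]]
force: [-0.4, 0.5, -3.3]
opening: 0.583
grasp_force: 29.9
```

drive_tool --pt "43 -0.3 -0.1 0 0 0 0" --pt "43 -0.6 -0.1 0 0 0 0" --pt "43 -0.9 -0.12 0 0 0 0" --pt "43 -1 -0.12 0 0 0 0"

```text
time_s: 39.0
position: [0.5121, -0.2936, 0.1701]
tcp_rot: [[0.029, 1.0, -0.001], [1.0, -0.029, -0.0], [-0.0, -0.001, -1.0]]
force: [1.3, 0.4, -2.0]
opening: 0.587
grasp_force: 29.9
```

drive_tool --pt "43 -0.2 0 0 0 0 0" --pt "43 -0.36 0 0 0 0 0" --pt "43 -0.36 0 0 0 0 0" --pt "43 -0.36 0 0 0 0 0" --pt "43 -0.36 0 0 0 0 0"

```text
time_s: 39.5
position: [0.5111, -0.3328, 0.171]
tcp_rot: [[0.026, 1.0, -0.001], [1.0, -0.026, 0.002], [0.002, -0.001, -1.0]]
force: [-0.3, 0.3, -2.4]
opening: 0.59
grasp_force: 29.9
```

```bash
python3 to.py .5114 -.3355 .0565 -1.5
```

```text
t 39.5 p [ 0.5111 -0.3328  0.171 ] yang -1.47 tilt 0.12 F [-0.3  0.3 -2.4] op 51.3 gf 29.9
shift [-0.024  0.004  0.954] az 0.0004
```

drive_tool --pt "43 -0.015 0 0.25 0 0 0" --pt "43 -0.015 0 0.5 0 0 0" --pt "43 -0.015 0 0.75 0 0 0" --pt "43 -0.015 0 0.88 0 0 0" --pt "43 -0.015 0 0.92 0 0 0" --pt "43 -0.015 0 0.92 0 0 0" --pt "43 -0.015 0 0.92 0 0 0"

```text
time_s: 40.2
position: [0.5121, -0.3365, 0.0621]
tcp_rot: [[0.026, 1.0, 0.002], [1.0, -0.026, -0.001], [-0.001, 0.002, -1.0]]
force: [0.3, -0.2, -2.1]
opening: 0.588
grasp_force: 29.9
```

```bash
python3 to.py .5114 -.3346 .0577 -1.5
```

```text
t 40.2 p [ 0.5121 -0.3365  0.0621] yang -1.49 tilt 0.12 F [ 0.3 -0.2 -2.1] op 51.1 gf 29.9
shift [ 0.016 -0.007  0.037] az 0.0002
```

drive_tool --pt "43 0.012 -0.005 0.02 0 0 0" --pt "43 0.012 -0.005 0.036 0 0 0" --pt "43 0.012 -0.005 0.036 0 0 0" --pt "43 0.012 -0.005 0.036 0 0 0" --pt "60 0.012 -0.005 0.036 0 0 0" --pt "87 0.012 -0.005 0.036 0 0 0" --pt "87 0.012 -0.005 0.036 0 0 0" --pt "87 0.012 -0.005 0.036 0 0 0"

```text
time_s: 41.0
position: [0.5107, -0.3349, 0.0565]
tcp_rot: [[0.027, 1.0, -0.0], [1.0, -0.027, 0.0], [0.0, -0.0, -1.0]]
force: [-0.4, -0.5, 0.6]
opening: 0.867
grasp_force: 0.0
```

drive_tool --pt "87 0 0 -0.3 0 0 0" --pt "87 0 0 -0.6 0 0 0" --pt "87 0 0 -1 0 0 0" --pt "87 0 0 -1 0 0 0"

```text
time_s: 41.4
position: [0.5146, -0.3383, 0.1837]
tcp_rot: [[0.026, 1.0, 0.011], [1.0, -0.026, -0.01], [-0.01, 0.011, -1.0]]
force: [1.0, -0.4, 0.9]
opening: 0.996
grasp_force: 0.0
```

drive_tool --pt "87 0.3 0 0 0 0 0" --pt "87 0.65 0 0 0 0 0" --pt "87 1 0 0 0 0 0"

```text
time_s: 41.7
position: [0.5134, -0.2138, 0.1761]
tcp_rot: [[0.028, 1.0, -0.0], [1.0, -0.028, 0.0], [0.0, -0.0, -1.0]]
force: [0.7, 0.3, -0.1]
opening: 1.003
grasp_force: 0.0
```

drive_tool --pt "87 0.3 0 0 0 0 0" --pt "87 0.65 0 0 0 0 0" --pt "87 1 0 0 0 0 0"

```text
time_s: 42.0
position: [0.5166, -0.0934, 0.1762]
tcp_rot: [[0.027, 1.0, -0.0], [1.0, -0.027, 0.0], [0.0, -0.0, -1.0]]
force: [0.2, 0.3, -0.4]
opening: 0.997
grasp_force: 0.0
```

drive_tool --pt "87 0.3 0 0 0 0 0" --pt "87 0.65 0 0 0 0 0" --pt "87 1 0 0 0 0 0"

```text
time_s: 42.3
position: [0.5198, 0.0265, 0.1762]
tcp_rot: [[0.027, 1.0, -0.0], [1.0, -0.027, 0.0], [0.0, -0.0, -1.0]]
force: [0.6, 0.4, 0.1]
opening: 1.0
grasp_force: 0.0
```

drive_tool --pt "87 0.3 0 0 0 0 0" --pt "87 0.65 0 0 0 0 0" --pt "87 1 0.1 0 0 0 0"

```text
time_s: 42.6
position: [0.5334, 0.1462, 0.176]
tcp_rot: [[0.026, 1.0, -0.003], [1.0, -0.026, -0.0], [-0.0, -0.003, -1.0]]
force: [0.9, -0.9, -0.2]
opening: 0.995
grasp_force: 0.0
```

drive_tool --pt "87 0.3 0 0 0 0 0" --pt "87 0.6 0 0 0 0 0" --pt "87 0.9 0 0 0 0 0" --pt "87 0.9 0 0 0 0 0" --pt "87 0.9 0 0 0 0 0"

```text
time_s: 43.1
position: [0.5376, 0.2531, 0.1759]
tcp_rot: [[0.024, 1.0, -0.001], [1.0, -0.024, -0.001], [-0.001, -0.001, -1.0]]
force: [-0.6, -0.2, -0.8]
opening: 1.0
grasp_force: 0.0
```

```bash
python3 to.py .5387 .2525 .05 -1.5; cat > m2.py <<'E'
from h import *
for n in("scene","side"):
    d=optics.capture(n); W=cloud(d); z=W[...,2]
    for q,h in(("can",.132),("jar",.104),("carton",.116)):
        for w,dz,y0,y1 in(("bay",.006,-.4,-.15),("mat",0,.15,.36)):
            m=((abs(z-h-dz+.001)<.0045)&(W[...,1]>y0)&(W[...,1]<y1)&(abs(W[...,0]-.525)<.05)).astype(np.uint8); k,l,s,_=cv2.connectedComponentsWithStats(m)
            for i in range(1,k):
                P=W[l==i]
                if s[i,4]>55: print(n,q,w,s[i,4],((P.min(0)+P.max(0))/2).round(4),np.ptp(P,0).round(3))
E
python3 m2.py
```

```text
t 43.1 p [0.5376 0.2531 0.1759] yang -1.4 tilt 0.08 F [-0.6 -0.2 -0.8] op 87.0 gf 0.0
shift [-0.004  0.011  1.049] az 0.0012
scene can bay 140 [ 0.5118 -0.335   0.1355] [0.033 0.031 0.006]
scene jar bay 140 [ 0.5194 -0.3351  0.109 ] [0.038 0.051 0.009]
scene jar mat 95 [0.541 0.322 0.103] [0.054 0.051 0.009]
scene jar mat 192 [0.5389 0.2505 0.1013] [0.054 0.054 0.005]
scene carton bay 115 [ 0.519  -0.3357  0.1209] [0.029 0.043 0.009]
scene carton mat 181 [0.5392 0.3215 0.1132] [0.052 0.05  0.005]
side can bay 360 [ 0.5088 -0.3366  0.1367] [0.032 0.033 0.008]
side jar bay 167 [ 0.5088 -0.3514  0.109 ] [0.05  0.022 0.009]
side jar mat 58 [0.5375 0.3    0.103 ] [0.044 0.013 0.009]
side jar mat 194 [0.5375 0.2491 0.1024] [0.053 0.059 0.008]
side carton bay 332 [ 0.5088 -0.3407  0.121 ] [0.048 0.038 0.009]
side carton mat 170 [0.5378 0.3204 0.1149] [0.048 0.056 0.008]
```

The can is back within about 1 mm of its start. Jar next.

drive_tool --pt "87 0 0.01 0.3 0 0 0" --pt "87 0 0.01 0.6 0 0 0" --pt "87 0 0.01 0.85 0 0 0" --pt "87 0 0.01 1 0 0 0" --pt "87 0 0.01 1 0 0 0" --pt "87 0 0.01 1 0 0 0"

```text
time_s: 43.8
position: [0.5399, 0.2515, 0.0568]
tcp_rot: [[0.028, 1.0, -0.0], [1.0, -0.028, -0.0], [-0.0, -0.0, -1.0]]
force: [-0.1, -0.4, 0.4]
opening: 0.999
grasp_force: 0.0
```

drive_tool --pt "65 0 0 0.04 0 0 0" --pt "58 0 0 0.04 0 0 0" --pt "43 0 0 0.04 0 0 0" --pt "43 0 0 0.04 0 0 0" --pt "43 0 0 0.04 0 0 0" --pt "43 0 0 0.04 0 0 0"

```text
time_s: 44.4
position: [0.5395, 0.2528, 0.0523]
tcp_rot: [[0.026, 1.0, 0.0], [1.0, -0.026, 0.0], [0.0, 0.0, -1.0]]
force: [-0.9, 0.1, 2.6]
opening: 0.626
grasp_force: 30.0
```

drive_tool --pt "43 0 0 -0.2 0 0 0" --pt "43 0 0 -0.5 0 0 0" --pt "43 0 0 -0.8 0 0 0" --pt "43 0 0 -1 0 0 0" --pt "43 0 0 -1 0 0 0"

```text
time_s: 44.9
position: [0.5418, 0.2534, 0.1751]
tcp_rot: [[0.026, 1.0, 0.007], [1.0, -0.026, 0.002], [0.002, 0.007, -1.0]]
force: [1.7, 0.0, -3.0]
opening: 0.625
grasp_force: 30.0
```

drive_tool --pt "43 -0.15 0 0 0 0 0" --pt "43 -0.4 0 0 0 0 0" --pt "43 -0.7 0 0 0 0 0" --pt "43 -1 0 0 0 0 0"

```text
time_s: 45.3
position: [0.5338, 0.1307, 0.1691]
tcp_rot: [[0.026, 1.0, -0.006], [1.0, -0.026, -0.001], [-0.001, -0.006, -1.0]]
force: [-0.0, 0.1, -4.1]
opening: 0.625
grasp_force: 30.0
```

drive_tool --pt "43 -0.3 0 0 0 0 0" --pt "43 -0.6 0 0 0 0 0" --pt "43 -0.9 0 0 0 0 0" --pt "43 -1 0 0 0 0 0"

```text
time_s: 45.7
position: [0.5309, 0.0089, 0.1694]
tcp_rot: [[0.03, 1.0, -0.005], [1.0, -0.03, -0.001], [-0.001, -0.005, -1.0]]
force: [0.4, 0.6, -2.8]
opening: 0.623
grasp_force: 30.0
```

drive_tool --pt "43 -0.3 0 0 0 0 0" --pt "43 -0.6 0 0 0 0 0" --pt "43 -0.9 0 0 0 0 0" --pt "43 -1 0 0 0 0 0"

```text
time_s: 46.1
position: [0.5287, -0.1103, 0.17]
tcp_rot: [[0.029, 1.0, -0.003], [1.0, -0.029, -0.0], [-0.0, -0.003, -1.0]]
force: [-0.5, -0.7, -4.1]
opening: 0.626
grasp_force: 30.0
```

drive_tool --pt "43 -0.3 -0.1 0 0 0 0" --pt "43 -0.6 -0.1 0 0 0 0" --pt "43 -0.9 -0.1 0 0 0 0" --pt "43 -1 -0.1 0 0 0 0"

```text
time_s: 46.5
position: [0.5141, -0.2297, 0.1705]
tcp_rot: [[0.029, 1.0, -0.001], [1.0, -0.029, -0.0], [-0.0, -0.001, -1.0]]
force: [0.5, 0.6, -4.2]
opening: 0.625
grasp_force: 30.0
```

drive_tool --pt "43 -0.2 0 0 0 0 0" --pt "43 -0.27 0 0 0 0 0" --pt "43 -0.27 0 0 0 0 0" --pt "43 -0.27 0 0 0 0 0" --pt "43 -0.27 0 0 0 0 0"

```text
time_s: 47.0
position: [0.5136, -0.2575, 0.1715]
tcp_rot: [[0.025, 1.0, -0.001], [1.0, -0.025, 0.002], [0.002, -0.001, -1.0]]
force: [0.5, 0.3, -3.4]
opening: 0.627
grasp_force: 30.0
```

drive_tool --pt "43 0 0 0.25 0 0 0" --pt "43 0 0 0.5 0 0 0" --pt "43 0 0 0.75 0 0 0" --pt "43 0 0 0.87 0 0 0" --pt "43 0 0 0.9 0 0 0" --pt "43 0 0 0.9 0 0 0" --pt "43 0 0 0.9 0 0 0"

```text
time_s: 47.7
position: [0.5149, -0.2595, 0.065]
tcp_rot: [[0.026, 1.0, 0.002], [1.0, -0.026, -0.001], [-0.001, 0.002, -1.0]]
force: [-0.2, 0.2, -3.2]
opening: 0.626
grasp_force: 30.0
```

```bash
python3 to.py .5134 -.2595 .0572 -1.5
```

```text
t 47.7 p [ 0.5149 -0.2595  0.065 ] yang -1.48 tilt 0.13 F [-0.2  0.2 -3.2] op 54.5 gf 30.0
shift [-0.    -0.012  0.065] az 0.0002
```

drive_tool --pt "43 0 -0.01 0.03 0 0 0" --pt "43 0 -0.01 0.055 0 0 0" --pt "43 0 -0.01 0.055 0 0 0" --pt "43 0 -0.01 0.055 0 0 0" --pt "62 0 -0.01 0.055 0 0 0" --pt "87 0 -0.01 0.055 0 0 0" --pt "87 0 -0.01 0.055 0 0 0" --pt "87 0 -0.01 0.055 0 0 0"

```text
time_s: 48.5
position: [0.5128, -0.2594, 0.0572]
tcp_rot: [[0.027, 1.0, 0.0], [1.0, -0.027, -0.0], [-0.0, 0.0, -1.0]]
force: [0.5, -1.0, -0.4]
opening: 0.896
grasp_force: 0.0
```

drive_tool --pt "87 0 0 -0.3 0 0 0" --pt "87 0 0 -0.6 0 0 0" --pt "87 0 0 -1 0 0 0" --pt "87 0 0 -1 0 0 0"

```text
time_s: 48.9
position: [0.5168, -0.2622, 0.1838]
tcp_rot: [[0.026, 1.0, 0.011], [1.0, -0.026, -0.009], [-0.008, 0.012, -1.0]]
force: [0.9, -0.3, 0.2]
opening: 0.997
grasp_force: 0.0
```

drive_tool --pt "87 0.3 0 0 0 0 0" --pt "87 0.65 0 0 0 0 0" --pt "87 1 0 0 0 0 0"

```text
time_s: 49.2
position: [0.5155, -0.1383, 0.1768]
tcp_rot: [[0.028, 1.0, -0.0], [1.0, -0.028, 0.0], [0.0, -0.0, -1.0]]
force: [0.7, 0.5, 0.7]
opening: 0.997
grasp_force: 0.0
```

drive_tool --pt "87 0.3 0 0 0 0 0" --pt "87 0.65 0 0 0 0 0" --pt "87 1 0 0 0 0 0"

```text
time_s: 49.5
position: [0.5187, -0.0178, 0.1767]
tcp_rot: [[0.027, 1.0, -0.0], [1.0, -0.027, 0.0], [0.0, -0.0, -1.0]]
force: [1.1, -1.1, -0.2]
opening: 0.998
grasp_force: 0.0
```

drive_tool --pt "87 0.3 0 0 0 0 0" --pt "87 0.65 0 0 0 0 0" --pt "87 1 0 0 0 0 0"

```text
time_s: 49.8
position: [0.5219, 0.1022, 0.1767]
tcp_rot: [[0.027, 1.0, -0.0], [1.0, -0.027, 0.0], [-0.0, -0.0, -1.0]]
force: [0.5, -0.8, 0.1]
opening: 1.0
grasp_force: 0.0
```

drive_tool --pt "87 0.3 0 0 0 0 0" --pt "87 0.65 0 0 0 0 0" --pt "87 1 0.1 0 0 0 0"

```text
time_s: 50.1
position: [0.5354, 0.2217, 0.1765]
tcp_rot: [[0.026, 1.0, -0.003], [1.0, -0.026, -0.001], [-0.001, -0.003, -1.0]]
force: [0.6, -0.2, -0.1]
opening: 0.999
grasp_force: 0.0
```

drive_tool --pt "87 0.3 0 0 0 0 0" --pt "87 0.6 0 0 0 0 0" --pt "87 0.86 0 0 0 0 0" --pt "87 0.86 0 0 0 0 0" --pt "87 0.86 0 0 0 0 0"

```text
time_s: 50.6
position: [0.5394, 0.3236, 0.1763]
tcp_rot: [[0.025, 1.0, -0.001], [1.0, -0.025, -0.001], [-0.001, -0.001, -1.0]]
force: [-0.2, -0.6, -0.2]
opening: 1.0
grasp_force: 0.0
```

```bash
python3 to.py .54 .3241 .05 -1.5; python3 m2.py
```

```text
t 50.6 p [0.5394 0.3236 0.1763] yang -1.42 tilt 0.1 F [-0.2 -0.6 -0.2] op 87.0 gf 0.0
shift [0.006 0.006 1.053] az 0.001
scene can bay 143 [ 0.5116 -0.3348  0.1349] [0.034 0.032 0.005]
scene jar bay 336 [ 0.5146 -0.2607  0.1076] [0.057 0.053 0.006]
scene jar bay 142 [ 0.5204 -0.3351  0.109 ] [0.037 0.051 0.009]
scene jar mat 87 [0.5416 0.3208 0.103 ] [0.05  0.048 0.009]
scene carton bay 120 [ 0.5193 -0.3351  0.1208] [0.03  0.04  0.009]
scene carton mat 186 [0.5411 0.3219 0.1133] [0.051 0.052 0.005]
side can bay 365 [ 0.5088 -0.3359  0.1364] [0.032 0.034 0.008]
side jar bay 711 [ 0.511  -0.2618  0.1089] [0.054 0.054 0.009]
side jar bay 173 [ 0.5088 -0.351   0.109 ] [0.05  0.022 0.009]
side jar mat 63 [0.5374 0.2985 0.1031] [0.044 0.011 0.009]
side carton bay 324 [ 0.5087 -0.3415  0.121 ] [0.048 0.037 0.009]
side carton mat 172 [0.5377 0.3212 0.1145] [0.049 0.054 0.008]
```

drive_tool --pt "87 0.005 0.005 0.3 0 0 0" --pt "87 0.005 0.005 0.6 0 0 0" --pt "87 0.005 0.005 0.85 0 0 0" --pt "87 0.005 0.005 1 0 0 0" --pt "87 0.005 0.005 1 0 0 0" --pt "87 0.005 0.005 1 0 0 0"

```text
time_s: 51.3
position: [0.5412, 0.323, 0.0575]
tcp_rot: [[0.028, 1.0, -0.0], [1.0, -0.028, -0.0], [-0.0, -0.0, -1.0]]
force: [-0.2, -0.2, 0.3]
opening: 1.001
grasp_force: 0.0
```

drive_tool --pt "65 0 0 0.04 0 0 0" --pt "55 0 0 0.04 0 0 0" --pt "40 0 0 0.04 0 0 0" --pt "40 0 0 0.04 0 0 0" --pt "40 0 0 0.04 0 0 0" --pt "40 0 0 0.04 0 0 0"

```text
time_s: 51.9
position: [0.5407, 0.3241, 0.0527]
tcp_rot: [[0.026, 1.0, 0.0], [1.0, -0.026, 0.0], [0.0, 0.0, -1.0]]
force: [0.1, 0.5, 1.0]
opening: 0.549
grasp_force: 29.9
```

drive_tool --pt "40 0 0 -0.2 0 0 0" --pt "40 0 0 -0.5 0 0 0" --pt "40 0 0 -0.8 0 0 0" --pt "40 0 0 -1 0 0 0" --pt "40 0 0 -1 0 0 0"

```text
time_s: 52.4
position: [0.5434, 0.3252, 0.1765]
tcp_rot: [[0.026, 1.0, 0.008], [1.0, -0.026, 0.003], [0.003, 0.008, -1.0]]
force: [1.0, 0.9, -1.8]
opening: 0.549
grasp_force: 29.9
```

drive_tool --pt "40 -0.15 0 0 0 0 0" --pt "40 -0.4 0 0 0 0 0" --pt "40 -0.7 0 0 0 0 0" --pt "40 -1 0 0 0 0 0"

```text
time_s: 52.8
position: [0.5353, 0.2018, 0.17]
tcp_rot: [[0.026, 1.0, -0.005], [1.0, -0.026, -0.002], [-0.002, -0.005, -1.0]]
force: [1.6, 1.2, -1.2]
opening: 0.549
grasp_force: 29.9
```

drive_tool --pt "40 -0.3 0 0 0 0 0" --pt "40 -0.6 0 0 0 0 0" --pt "40 -0.9 0 0 0 0 0" --pt "40 -1 0 0 0 0 0"

```text
time_s: 53.2
position: [0.5321, 0.0803, 0.1703]
tcp_rot: [[0.03, 1.0, -0.005], [1.0, -0.03, -0.001], [-0.001, -0.005, -1.0]]
force: [-0.4, 0.3, -1.2]
opening: 0.549
grasp_force: 29.9
```

drive_tool --pt "40 -0.3 0 0 0 0 0" --pt "40 -0.6 0 0 0 0 0" --pt "40 -0.9 0 0 0 0 0" --pt "40 -1 0 0 0 0 0"

```text
time_s: 53.6
position: [0.53, -0.0387, 0.171]
tcp_rot: [[0.029, 1.0, -0.003], [1.0, -0.029, -0.0], [-0.0, -0.003, -1.0]]
force: [0.9, -0.3, -1.4]
opening: 0.553
grasp_force: 29.9
```

drive_tool --pt "40 -0.3 -0.1 0 0 0 0" --pt "40 -0.6 -0.1 0 0 0 0" --pt "40 -0.9 -0.1 0 0 0 0" --pt "40 -1 -0.1 0 0 0 0"

```text
time_s: 54.0
position: [0.5156, -0.1579, 0.1715]
tcp_rot: [[0.029, 1.0, -0.001], [1.0, -0.029, -0.0], [-0.0, -0.001, -1.0]]
force: [-0.1, 0.3, -0.7]
opening: 0.549
grasp_force: 29.9
```

drive_tool --pt "40 -0.2 0 0 0 0 0" --pt "40 -0.28 0 0 0 0 0" --pt "40 -0.28 0 0 0 0 0" --pt "40 -0.28 0 0 0 0 0" --pt "40 -0.28 0 0 0 0 0"

```text
time_s: 54.5
position: [0.5149, -0.1875, 0.1722]
tcp_rot: [[0.025, 1.0, -0.001], [1.0, -0.025, 0.001], [0.001, -0.001, -1.0]]
force: [0.3, -0.7, -1.1]
opening: 0.549
grasp_force: 29.9
```

drive_tool --pt "40 0 0 0.25 0 0 0" --pt "40 0 0 0.5 0 0 0" --pt "40 0 0 0.75 0 0 0" --pt "40 0 0 0.87 0 0 0" --pt "40 0 0 0.9 0 0 0" --pt "40 0 0 0.9 0 0 0" --pt "40 0 0 0.9 0 0 0"

```text
time_s: 55.2
position: [0.516, -0.1891, 0.0654]
tcp_rot: [[0.026, 1.0, 0.002], [1.0, -0.026, -0.001], [-0.001, 0.002, -1.0]]
force: [1.1, 0.7, -2.0]
opening: 0.548
grasp_force: 29.9
```

```bash
python3 to.py .5152 -.189 .0572 -1.5
```

```text
t 55.2 p [ 0.516  -0.1891  0.0654] yang -1.48 tilt 0.11 F [ 1.1  0.7 -2. ] op 47.7 gf 29.9
shift [ 0.001 -0.007  0.069] az 0.0002
```

Everything is aligned. I'll set the carton down, release, lift clear, and check.

drive_tool --pt "40 0 -0.005 0.03 0 0 0" --pt "40 0 -0.005 0.055 0 0 0" --pt "40 0 -0.005 0.055 0 0 0" --pt "40 0 -0.005 0.055 0 0 0" --pt "55 0 -0.005 0.055 0 0 0" --pt "87 0 -0.005 0.055 0 0 0" --pt "87 0 -0.005 0.055 0 0 0" --pt "87 0 -0.005 0.055 0 0 0"

```text
time_s: 56.0
position: [0.5146, -0.1891, 0.0577]
tcp_rot: [[0.027, 1.0, -0.0], [1.0, -0.027, 0.0], [0.0, -0.0, -1.0]]
force: [0.4, -0.2, -0.1]
opening: 0.822
grasp_force: 0.0
```

drive_tool --pt "87 0 0 -0.3 0 0 0" --pt "87 0 0 -0.6 0 0 0" --pt "87 0 0 -1 0 0 0" --pt "87 0 0 -1 0 0 0" --pt "87 0 0 -1 0 0 0"

```text
time_s: 56.5
position: [0.5152, -0.1894, 0.1791]
tcp_rot: [[0.026, 1.0, 0.003], [1.0, -0.026, -0.002], [-0.002, 0.003, -1.0]]
force: [-0.9, -0.1, -0.5]
opening: 0.997
grasp_force: 0.0
```

drive_tool --pt "87 0.3 0 0 0 0 0" --pt "87 0.65 0 0 0 0 0" --pt "87 1 0 0 0 0 0" --pt "87 1 0 0 0 0 0" --pt "87 1 0 0 0 0 0" --pt "87 1 0 0 0 0 0"

```text
time_s: 57.1
position: [0.5174, -0.0697, 0.1769]
tcp_rot: [[0.027, 1.0, -0.002], [1.0, -0.027, 0.0], [0.0, -0.002, -1.0]]
force: [-0.6, -0.2, -0.0]
opening: 0.999
grasp_force: 0.0
```

```bash
python3 to.py .5 0 .2 0; python3 m2.py; python3 - <<'E'
from h import *
d=optics.capture("scene"); W=cloud(d); z=W[...,2]; H=cv2.cvtColor(d["color"],cv2.COLOR_BGR2HSV); cv2.imwrite("pics/end.png",d["color"])
m=((H[...,1]<60)&(H[...,2]>100)&(z>.033)&(z<.046)&(abs(W[...,1])<.12)&(abs(W[...,0]-.55)<.11)).astype(np.uint8); k,l,s,_=cv2.connectedComponentsWithStats(m)
i=1+np.argmax(s[1:,4]); P=W[l==i]; r=cv2.minAreaRect((P[:,:2]*1000).astype(np.float32)); print("strip",np.round(r[0],1),np.round(r[1],1),round(r[2],1))
E
```

```text
t 57.1 p [ 0.5174 -0.0697  0.1769] yang -1.54 tilt 0.09 F [-0.6 -0.2 -0. ] op 86.9 gf 0.0
shift [ 0.577 -0.161 -0.192] az -0.0179
scene can bay 142 [ 0.5123 -0.3349  0.1353] [0.034 0.032 0.005]
scene jar bay 110 [ 0.518  -0.1913  0.109 ] [0.048 0.048 0.009]
scene jar bay 337 [ 0.5147 -0.2608  0.1074] [0.056 0.053 0.006]
scene jar bay 136 [ 0.521  -0.3349  0.109 ] [0.035 0.051 0.009]
scene carton bay 310 [ 0.5157 -0.1913  0.1198] [0.052 0.049 0.007]
scene carton bay 122 [ 0.5187 -0.3349  0.121 ] [0.03  0.041 0.009]
side can bay 361 [ 0.5088 -0.3367  0.1365] [0.032 0.032 0.008]
side jar bay 131 [ 0.5119 -0.2145  0.109 ] [0.048 0.006 0.009]
side jar bay 711 [ 0.511  -0.2616  0.1085] [0.054 0.057 0.008]
side jar bay 164 [ 0.5088 -0.3512  0.109 ] [0.05  0.023 0.009]
side carton bay 570 [ 0.5127 -0.1929  0.1208] [0.048 0.052 0.009]
side carton bay 327 [ 0.5085 -0.3403  0.121 ] [0.048 0.038 0.009]
strip [545.5   1.3] [ 49.6 153.4] 35.6
```

View pics/end.png

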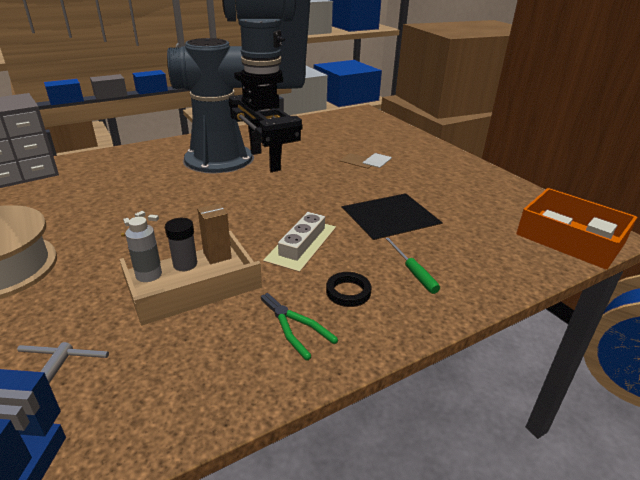

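The can (142,250), jar (180,245) and carton (214,235) are back within about 2 mm of their starting places. The strip lies on the card at (302,235), and the tools and tape have not moved.

```bash
python3 -c "
from rig import order
print(order.hand_in())"
```

```text
the job is handed in; nothing more can be done
None
```

The job is handed in, though no verdict came back: in the final images the socket block lies centred along the cardboard sheet, the can, jar and carton stand upright within about 2 mm of where they started, and the tools and tape look unmoved.

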